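Check a dispenser return spring on the spring tester

ROBOT

A 7-joint arm with a two-finger parallel gripper is mounted at the origin on the work surface. World frame = base frame: x ahead of the robot, y to its left, z up, the work surface at z = 0. Lengths are in m, angles in rad, forces in N, time in s.
With the tool pointing down it reaches from about 0.4 to 0.9 m from the base axis. Payload 5.6 kg.
Tool frame: the origin (TCP) lies at the very end of the fingers, on their centre line; the grasp point (between the pads) lies 19 mm behind it; z points along the fingers, y is the line along which they close (so a half turn about z gives the same grasp; the last joint's range is limited). The gripper opens to 92 mm and grips with 3 to 60 N. Pads are 20 mm wide; open, the fingers measure 128 mm over their backs; the gripper's body (75 mm by 189 mm) begins 69 mm behind the grasp point.
Start: joints at [-1.168, 0.468, -0.012, 1.603, 0.006, 1.071, -0.056], TCP at [0.28, 0.586, 0.192] pointing down, gripper open.
Joint ranges: [-2.53, 2.53], [-0.31, 2.02], [-1.57, 1.55], [0.28, 2.44], [-1.29, 4.43], [0.15, 1.84], [-2.92, 2.92]. Speed limits (rad/s): [2.57, 2.57, 3.14, 3.14, 3.14, 3.14, 3.14].

INTERFACE

Orientations are given as a unit quaternion [w, x, y, z].
In Python, from rig import bot gives the robot as it stands.
- The arm moves only by the tool move_arm, never from a script. Its argument "steps" is a list of rows, each a list of 6 numbers: the shift along the tool's x, y, z in mm, then the turn, a rotation vector about the tool's x, y, z in degrees. In form: [[tx, ty, tz, wx, wy, wz], ...]. A call has 1 to 5 rows; each row shifts and turns the commanded pose from where the row before left it, along the tool's axes as they then stand; what a row does not reach is not made up. A row lasts 1/12 s, in which the tool goes at most 41.7 mm and 7.16 degrees, less where a joint would pass 70% of its speed; a pose out of reach is approached as far as the arm can. A call with a gripper value outside its range is refused whole. "gripper" is the closure, from 0 (fully open) to 1 (shut), set as the call begins (left out, the last holds). The fingers move at their own pace and stop on an object; "newtons" is the grip in N (left out, the last holds). Time passes only in rows, so rows that do not move let the fingers close. It gives the time, the measured TCP pose, the force and the opening at its end, in the units of the state.
- bot.state(): the state, without advancing time (a new reading comes with each control period).
- bot.get_image(name): name is "side" or "top" or "wrist"; returns a dict with "img" (420x560x3 uint8, blue, green, red), "depth" (420x560 float32, m along the optical axis (not along the pixel's ray), 0 where there is no reading), "fx", "fy", "cx", "cy" (pixels), "dist_coeffs" ([k1, k2, p1, p2, k3] as OpenCV has them; the pictures are not rectified), "extrinsics" (4x4, takes a point from camera to world coordinates); the wrist camera has in their place "mount" (4x4, takes a point from camera to tool coordinates, whose origin is the TCP and whose axes are the flange's). Camera axes: x right, y down, z forward; pixel columns grow to the right and rows downward; lengths in m; the calibration is good to about 2 mm. A picture is of the moment at which its call begins: read the wrist's pose just before it.
- bot.close_job(): hands the job in, once; it reports no verdict.
The state is a dict: "time": time; "joint_positions": joint angles; "dq": joint speeds; "joint_torque": joint torques, N m; "tcp_pos": TCP position; "tcp_rot": TCP orientation; "contact_force": force on the tool from outside, world axes, zero at the start; "torque": the same for the moment, N m; "finger_gap": finger opening in m.
Only numpy, scipy, OpenCV 4.12 (cv2) and the standard library are available. Lean on these libraries where they do the work, as an engineer would, in place of code of your own. Each camera call takes 0.05 s, during which the arm holds its last target. There are 200 camera calls.

TASK

Check the return spring that stands in the yellow dish: stand it upright over the brass spigot on the plate of the spring tester, let go, then press the tester's black knob straight down and hold it still at 15 N for one second (never more than 20 N), so that the ram's pointer pushes the orange rider down the scale. Let the ram rise by itself, then stand the spring upright in the green tray if the rider stayed above the red mark, or in the red tray if it was pushed below it. Move the rider only with the ram, and leave the other springs and the bottles where they are.

Things in the scene. Friction and masses are not known exactly. Their poses are not given: they have to be found in the camera images.
- dish: fixed round yellow dish, 72 across, rim 9 high; the spring to be checked stands in it, somewhere within 12 mm of its middle, on a floor 5 above the table. Origin at the centre of its underside, on the table
- spring_1_mid (a point): steel compression spring, outer diameter 34, inner 28, free length 60, about 40 g. One of four that look alike; any may be the one in the dish. Rate unknown, 0.6 to 1.6 N/mm. This point is on its axis 30 mm above its lower end (half-way up when free; it does not sink when the top is pressed); z runs up the spring. Grip it here across its diameter
- spring_2_mid (a point): steel compression spring, outer diameter 34, inner 28, free length 60, about 40 g. One of four that look alike; any may be the one in the dish. Rate unknown, 0.6 to 1.6 N/mm. This point is on its axis 30 mm above its lower end (half-way up when free; it does not sink when the top is pressed); z runs up the spring. Grip it here across its diameter
- spring_3_mid (a point): steel compression spring, outer diameter 34, inner 28, free length 60, about 40 g. One of four that look alike; any may be the one in the dish. Rate unknown, 0.6 to 1.6 N/mm. This point is on its axis 30 mm above its lower end (half-way up when free; it does not sink when the top is pressed); z runs up the spring. Grip it here across its diameter
- spring_4_mid (a point): steel compression spring, outer diameter 34, inner 28, free length 60, about 40 g. One of four that look alike; any may be the one in the dish. Rate unknown, 0.6 to 1.6 N/mm. This point is on its axis 30 mm above its lower end (half-way up when free; it does not sink when the top is pressed); z runs up the spring. Grip it here across its diameter
- rack: fixed white board 56 x 170 x 5 with three pegs in a row along its y axis, 54 apart; the three springs that are not to be touched stand on it. Origin at the centre of its underside
- tester: fixed grey spring tester. Origin on the vertical ram axis at table height; its x axis points from the ram axis to the column (roughly away from the robot). Base x -55 to 120, y -58 to 58, 12 high; steel column 28 across at x = 90; a flat upright scale at x = 40, y = 43 to 57, 12 to 152 above the table. Its throat is open to the front (-x) and to both sides
- plate (a point): centre of the top of the tester's round plate (60 across), 20 above the table; axes as the tester's. A brass spigot 21 across with a chamfered tip rises 10 mm from it; the spring goes over it and rests on the plate
- head_front (a point): middle of the front (-x) edge of the underside of the tester's overhanging head, 20 in front of the ram axis, 158 above the table; the head is 40 wide, 22 thick. Raised, the ram's foot (40 across) leaves 128 mm above the plate: bring the spring in from the front or the -y side, gripper tilted about 45 degrees; pointing straight down it does not fit
- ram (a joint): travel of the tester's ram in m: 0 raised, grows downwards, stop at 0.094. The foot meets an uncompressed spring at 0.068; the pointer is level with the red mark at 0.082 (spring 46 mm long). A light return force of 1.3 to 2 N lifts the ram by itself when the knob is let go; the mark allows for it
- knob: round black hand knob on top of the ram, 36 across, 22 high; origin at the centre of its underside; its flat top, 26 across, is 22 above that, 333 above the table when raised. Push it straight down with closed fingers. It sits on the sprung stem of a load gauge (2.5 N/mm, 8 mm travel): at 15 N it has sunk 6 mm and the red part of the stem has just vanished
- mark (a point): red reference mark on the upright scale, at the scale's inner edge, 68.1 above the table
- pointer (a point): lower edge of the black pointer that rides with the ram's foot along the inner edge of the scale
- rider (a joint): height of the orange rider (drag pointer) on the scale: metres it has moved down from the raised ram's pointer; starts at 0.005 to 0.035. The pointer pushes it down and it stays where the lowest travel of the ram left it, so it then equals that travel. 0.082 is level with the red mark: less, the spring is good; more, it is weak. Held at 15 N it ends 3 mm or more clear of the mark either way
- rider_edge (a point): top edge of the orange rider (10 x 24 x 5, a clip round the scale); compare it with the red mark
- green_tray: fixed open green tray, 130 x 130 x 20, walls and floor 4 thick: for good springs. Origin at the centre of its underside. It may have swapped places with the red one
- red_tray: fixed open red tray of the same size: for weak springs. Origin at the centre of its underside
- amber_bottle: bystander: brown bottle, 68 across, 125 high, origin at the centre of its underside
- dropper_bottle: bystander: small black dropper bottle, 32 across, 62 high, origin at the centre of its underside

How it is judged:
On the way, in this order (a step that is already met when the one before it is completed fails the run):
1. the spring from the dish stands upright over the spigot on the tester plate, released (((horizontal distance between spring_1_mid and plate below 0.006 m and z of spring_1_mid in the frame of plate between 0.026 and 0.034 m and angle between spring_1_mid's own z axis and vertical below 0.12 rad and distance of each of spring_2_mid, spring_3_mid, spring_4_mid from where it was at the start of the episode below 0.02 m and horizontal distance between each of spring_2_mid, spring_3_mid, spring_4_mid and dish above 0.06 m and contact force between the fingers and spring_1 below 0.05 N) or (horizontal distance between spring_2_mid and plate below 0.006 m and z of spring_2_mid in the frame of plate between 0.026 and 0.034 m and angle between spring_2_mid's own z axis and vertical below 0.12 rad and distance of each of spring_1_mid, spring_3_mid, spring_4_mid from where it was at the start of the episode below 0.02 m and horizontal distance between each of spring_1_mid, spring_3_mid, spring_4_mid and dish above 0.06 m and contact force between the fingers and spring_2 below 0.05 N) or (horizontal distance between spring_3_mid and plate below 0.006 m and z of spring_3_mid in the frame of plate between 0.026 and 0.034 m and angle between spring_3_mid's own z axis and vertical below 0.12 rad and distance of each of spring_1_mid, spring_2_mid, spring_4_mid from where it was at the start of the episode below 0.02 m and horizontal distance between each of spring_1_mid, spring_2_mid, spring_4_mid and dish above 0.06 m and contact force between the fingers and spring_3 below 0.05 N) or (horizontal distance between spring_4_mid and plate below 0.006 m and z of spring_4_mid in the frame of plate between 0.026 and 0.034 m and angle between spring_4_mid's own z axis and vertical below 0.12 rad and distance of each of spring_1_mid, spring_2_mid, spring_3_mid from where it was at the start of the episode below 0.02 m and horizontal distance between each of spring_1_mid, spring_2_mid, spring_3_mid and dish above 0.06 m and contact force between the fingers and spring_4 below 0.05 N))), for 0.2 s.
2. the knob is held still at 15 N (13 to 17 N) on that spring (((horizontal distance between spring_1_mid and plate below 0.006 m and z of spring_1_mid in the frame of plate between 0.026 and 0.034 m and angle between spring_1_mid's own z axis and vertical below 0.12 rad and distance of each of spring_2_mid, spring_3_mid, spring_4_mid from where it was at the start of the episode below 0.02 m and horizontal distance between each of spring_2_mid, spring_3_mid, spring_4_mid and dish above 0.06 m and contact force between ram and spring_1 above 6 N and contact force between anything else and knob between 13 and 17 N and velocity of joint ram between -0.003 and 0.003 m/s) or (horizontal distance between spring_2_mid and plate below 0.006 m and z of spring_2_mid in the frame of plate between 0.026 and 0.034 m and angle between spring_2_mid's own z axis and vertical below 0.12 rad and distance of each of spring_1_mid, spring_3_mid, spring_4_mid from where it was at the start of the episode below 0.02 m and horizontal distance between each of spring_1_mid, spring_3_mid, spring_4_mid and dish above 0.06 m and contact force between ram and spring_2 above 6 N and contact force between anything else and knob between 13 and 17 N and velocity of joint ram between -0.003 and 0.003 m/s) or (horizontal distance between spring_3_mid and plate below 0.006 m and z of spring_3_mid in the frame of plate between 0.026 and 0.034 m and angle between spring_3_mid's own z axis and vertical below 0.12 rad and distance of each of spring_1_mid, spring_2_mid, spring_4_mid from where it was at the start of the episode below 0.02 m and horizontal distance between each of spring_1_mid, spring_2_mid, spring_4_mid and dish above 0.06 m and contact force between ram and spring_3 above 6 N and contact force between anything else and knob between 13 and 17 N and velocity of joint ram between -0.003 and 0.003 m/s) or (horizontal distance between spring_4_mid and plate below 0.006 m and z of spring_4_mid in the frame of plate between 0.026 and 0.034 m and angle between spring_4_mid's own z axis and vertical below 0.12 rad and distance of each of spring_1_mid, spring_2_mid, spring_3_mid from where it was at the start of the episode below 0.02 m and horizontal distance between each of spring_1_mid, spring_2_mid, spring_3_mid and dish above 0.06 m and contact force between ram and spring_4 above 6 N and contact force between anything else and knob between 13 and 17 N and velocity of joint ram between -0.003 and 0.003 m/s))), for 0.6 s.
At the end, for the whole second after the job is handed in: The spring from the dish stands upright (within 7 degrees), released, at rest and wholly inside the green tray if the rider is above the red mark, the red tray if below it; the ram is back up (within 10 mm); the other three springs are still in the rack (moved under 20 mm) (value of joint ram below 0.01 m and ((value of joint rider below 0.082 m and x of spring_1_mid in the frame of green_tray between -0.046 and 0.046 m and y of spring_1_mid in the frame of green_tray between -0.046 and 0.046 m and z of spring_1_mid in the frame of green_tray between 0.03 and 0.038 m and angle between spring_1_mid's own z axis and vertical below 0.12 rad and linear speed of spring_1 below 0.02 m/s and distance of each of spring_2_mid, spring_3_mid, spring_4_mid from where it was at the start of the episode below 0.02 m and horizontal distance between each of spring_2_mid, spring_3_mid, spring_4_mid and dish above 0.06 m) or (value of joint rider above 0.082 m and x of spring_1_mid in the frame of red_tray between -0.046 and 0.046 m and y of spring_1_mid in the frame of red_tray between -0.046 and 0.046 m and z of spring_1_mid in the frame of red_tray between 0.03 and 0.038 m and angle between spring_1_mid's own z axis and vertical below 0.12 rad and linear speed of spring_1 below 0.02 m/s and distance of each of spring_2_mid, spring_3_mid, spring_4_mid from where it was at the start of the episode below 0.02 m and horizontal distance between each of spring_2_mid, spring_3_mid, spring_4_mid and dish above 0.06 m) or (value of joint rider below 0.082 m and x of spring_2_mid in the frame of green_tray between -0.046 and 0.046 m and y of spring_2_mid in the frame of green_tray between -0.046 and 0.046 m and z of spring_2_mid in the frame of green_tray between 0.03 and 0.038 m and angle between spring_2_mid's own z axis and vertical below 0.12 rad and linear speed of spring_2 below 0.02 m/s and distance of each of spring_1_mid, spring_3_mid, spring_4_mid from where it was at the start of the episode below 0.02 m and horizontal distance between each of spring_1_mid, spring_3_mid, spring_4_mid and dish above 0.06 m) or (value of joint rider above 0.082 m and x of spring_2_mid in the frame of red_tray between -0.046 and 0.046 m and y of spring_2_mid in the frame of red_tray between -0.046 and 0.046 m and z of spring_2_mid in the frame of red_tray between 0.03 and 0.038 m and angle between spring_2_mid's own z axis and vertical below 0.12 rad and linear speed of spring_2 below 0.02 m/s and distance of each of spring_1_mid, spring_3_mid, spring_4_mid from where it was at the start of the episode below 0.02 m and horizontal distance between each of spring_1_mid, spring_3_mid, spring_4_mid and dish above 0.06 m) or (value of joint rider below 0.082 m and x of spring_3_mid in the frame of green_tray between -0.046 and 0.046 m and y of spring_3_mid in the frame of green_tray between -0.046 and 0.046 m and z of spring_3_mid in the frame of green_tray between 0.03 and 0.038 m and angle between spring_3_mid's own z axis and vertical below 0.12 rad and linear speed of spring_3 below 0.02 m/s and distance of each of spring_1_mid, spring_2_mid, spring_4_mid from where it was at the start of the episode below 0.02 m and horizontal distance between each of spring_1_mid, spring_2_mid, spring_4_mid and dish above 0.06 m) or (value of joint rider above 0.082 m and x of spring_3_mid in the frame of red_tray between -0.046 and 0.046 m and y of spring_3_mid in the frame of red_tray between -0.046 and 0.046 m and z of spring_3_mid in the frame of red_tray between 0.03 and 0.038 m and angle between spring_3_mid's own z axis and vertical below 0.12 rad and linear speed of spring_3 below 0.02 m/s and distance of each of spring_1_mid, spring_2_mid, spring_4_mid from where it was at the start of the episode below 0.02 m and horizontal distance between each of spring_1_mid, spring_2_mid, spring_4_mid and dish above 0.06 m) or (value of joint rider below 0.082 m and x of spring_4_mid in the frame of green_tray between -0.046 and 0.046 m and y of spring_4_mid in the frame of green_tray between -0.046 and 0.046 m and z of spring_4_mid in the frame of green_tray between 0.03 and 0.038 m and angle between spring_4_mid's own z axis and vertical below 0.12 rad and linear speed of spring_4 below 0.02 m/s and distance of each of spring_1_mid, spring_2_mid, spring_3_mid from where it was at the start of the episode below 0.02 m and horizontal distance between each of spring_1_mid, spring_2_mid, spring_3_mid and dish above 0.06 m) or (value of joint rider above 0.082 m and x of spring_4_mid in the frame of red_tray between -0.046 and 0.046 m and y of spring_4_mid in the frame of red_tray between -0.046 and 0.046 m and z of spring_4_mid in the frame of red_tray between 0.03 and 0.038 m and angle between spring_4_mid's own z axis and vertical below 0.12 rad and linear speed of spring_4 below 0.02 m/s and distance of each of spring_1_mid, spring_2_mid, spring_3_mid from where it was at the start of the episode below 0.02 m and horizontal distance between each of spring_1_mid, spring_2_mid, spring_3_mid and dish above 0.06 m))); the robot touches nothing.
It fails at once if the knob is pressed with more than 20 N (contact force between anything else and knob above 20 N).
It fails at once if one of the springs in the rack is disturbed as well as the one checked (distance of each of spring_1_mid, spring_2_mid from where it was at the start of the episode above 0.03 m or distance of each of spring_1_mid, spring_3_mid from where it was at the start of the episode above 0.03 m or distance of each of spring_1_mid, spring_4_mid from where it was at the start of the episode above 0.03 m or distance of each of spring_2_mid, spring_3_mid from where it was at the start of the episode above 0.03 m or distance of each of spring_2_mid, spring_4_mid from where it was at the start of the episode above 0.03 m or distance of each of spring_3_mid, spring_4_mid from where it was at the start of the episode above 0.03 m).
It fails at once if a bottle is pushed more than 40 mm (distance of any of amber_bottle, dropper_bottle from where it was at the start of the episode above 0.04 m).
It fails at once if the robot itself pushes the rider (contact force between any of the fingers, the arm and rider above 0.5 N).
It also fails if it takes over 72 s, if anything falls off the work surface, if the arm or the gripper's body presses on something with over 40 N, if the wrist force passes 120 N, or if a joint passes its speed limit or range.

## Working session

There is one attempt and no reset: what is moved stays moved. The work goes in short steps, Python scripts to look and compute and a tool call to move; the robot and the scene stay as the last step left them, time stands still between calls to the robot, and variables do not carry over. Pictures are saved under pics/ and viewed, on a budget of 10 in all, crops included, one or two more only if the job needs it, and the job is handed in when it is done.

Besides the shell and the picture viewer there is one more tool, called after ">>>" by a JSON object that holds its "name" and its "arguments", one argument or row to a line. move_arm: Moves the arm, as the interface text tells. Its arguments: {"type":"object","properties":{"steps":{"type":"array"},"gripper":{"type":"number"},"newtons":{"type":"number"}},"required":["steps"]}

```bash
mkdir -p pics; ls
cat > h.py <<'E'
import numpy as np, cv2
from scipy.spatial.transform import Rotation as R
from rig import bot
def T_tool(s=None):
    s=s or bot.state(); q=s["tcp_rot"]; T=np.eye(4)
    T[:3,:3]=R.from_quat([q[1],q[2],q[3],q[0]]).as_matrix(); T[:3,3]=s["tcp_pos"]; return T
def grab(name):
    T=T_tool() if name=="wrist" else None
    d=bot.get_image(name)
    d["K"]=np.array([[d["fx"],0,d["cx"]],[0,d["fy"],d["cy"]],[0,0,1.]])
    d["E"]=T@np.array(d["mount"]) if name=="wrist" else np.array(d["extrinsics"])
    return d
def ray(d,uv):
    uv=np.asarray(uv,float).reshape(-1,1,2)
    n=cv2.undistortPoints(uv,d["K"],np.array(d["dist_coeffs"],float)).reshape(-1,2)
    return d["E"][:3,3], np.c_[n,np.ones(len(n))]@d["E"][:3,:3].T
def onz(d,uv,z):
    o,r=ray(d,uv); return o+r*((z-o[2])/r[:,2])[:,None]
def cloud(d):
    h,w=d["depth"].shape; v,u=np.mgrid[:h,:w]
    o,r=ray(d,np.c_[u.ravel(),v.ravel()]); return (o+r*d["depth"].reshape(-1,1)).reshape(h,w,3)
def proj(d,P):
    E=np.linalg.inv(d["E"]); P=np.asarray(P,float).reshape(-1,3)
    return cv2.projectPoints(P,cv2.Rodrigues(E[:3,:3])[0],E[:3,3],d["K"],np.array(d["dist_coeffs"],float))[0].reshape(-1,2)
E
python3 - <<'E'
from h import *
print(bot.state())
a=[grab("side"),grab("top")]
for n,d in zip(("side","top"),a):
    np.savez(n+"0.npz",**{k:d[k] for k in("img","depth","K","E","dist_coeffs")}); print(n,d["E"].round(3).tolist(),d["fx"])
    cv2.imwrite(f"pics/{n}0.png",cv2.resize(d["img"],(784,588)))
E
```

```text
pics
{'time': 0.0, 'joint_positions': array([-1.16798289,  0.46840553, -0.0116031 ,  1.60360595,  0.00603823,
        1.07138309, -0.05628027]), 'dq': array([-0.00129635,  0.00061056, -0.00017788,  0.00036828,  0.00015289,
        0.00065134, -0.00058496]), 'joint_torque': array([ 1.89349676e-04, -5.20555866e+01, -1.23503528e-02, -2.43752521e+01,
       -5.66194905e-02,  1.73046102e-02,  1.80967800e-04]), 'tcp_pos': array([0.28008638, 0.58587926, 0.19102931]), 'tcp_rot': array([-1.18302586e-04,  2.21077819e-01,  9.75255770e-01, -8.76154182e-04]), 'contact_force': array([ 0.31545561, -0.97998357, -0.6182553 ]), 'torque': array([-0.03232104, -0.00255673, -0.02302699]), 'finger_gap': 0.09150044391469024}
side [[-0.972, -0.18, 0.153, 0.372], [-0.236, 0.762, -0.603, 0.668], [-0.008, -0.622, -0.783, 0.921], [0.0, 0.0, 0.0, 1.0]] 391.68886513417795
top [[0.023, -0.992, 0.124, 0.374], [-1.0, -0.021, 0.013, 0.101], [-0.01, -0.124, -0.992, 1.175], [0.0, 0.0, 0.0, 1.0]] 416.2772583237234
```

View pics/side0.png

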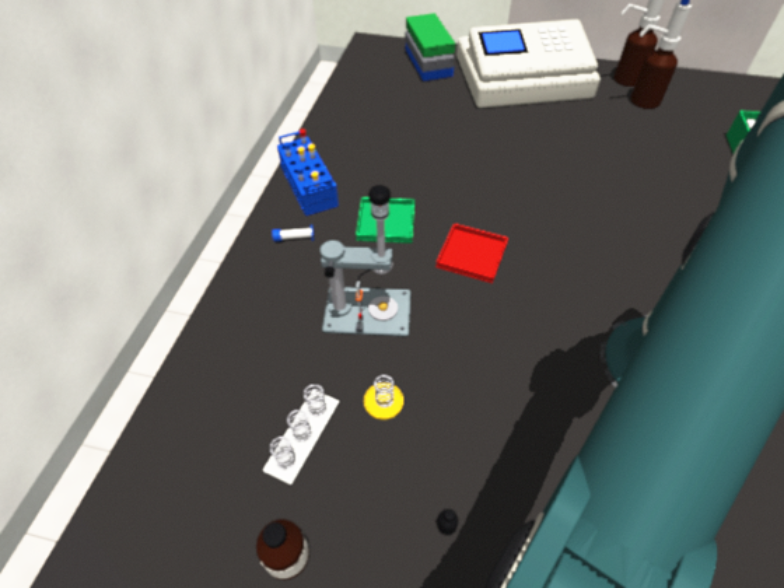

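View pics/top0.png

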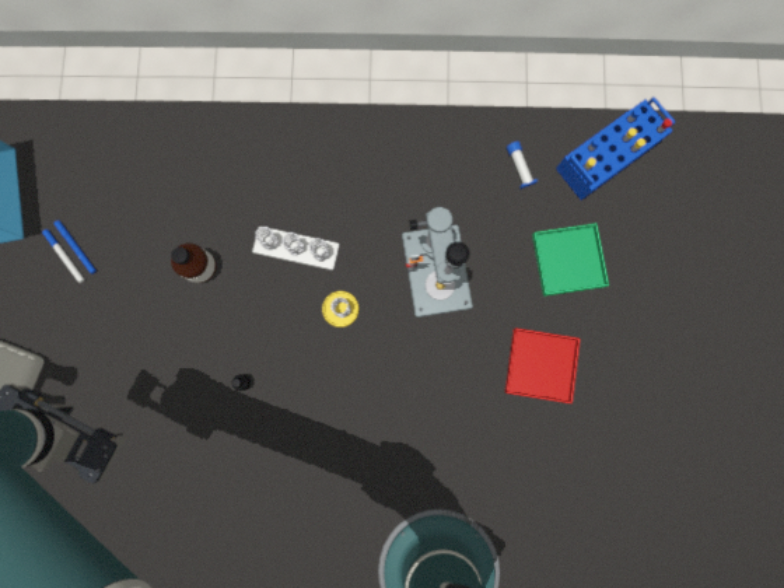

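The side view shows the tester in the middle (about px 365,300), the dish with its spring at (384,398), the rack at (300,440) and both trays behind the tester. In the top view the tester is at (440,270), dish (340,308), green tray (571,258), red tray (543,365) and dropper (241,382). Next I measure these.

```bash
cat > m.py <<'E'
from h import *
def load(n):
    z=np.load(n+"0.npz"); return {k:z[k] for k in z}
for n in("top","side"):
    d=load(n); C=cloud(d); hsv=cv2.cvtColor(d["img"],cv2.COLOR_BGR2HSV); H,S,V=[hsv[...,i].astype(int) for i in range(3)]
    def big(m):
        k,l,st,c=cv2.connectedComponentsWithStats(m.astype(np.uint8)); i=1+np.argmax(st[1:,4]); return l==i
    near=(np.abs(C[...,0]-.5)<.35)&(C[...,1]<.5)&(C[...,1]>-.45)&(C[...,2]>-.02)&(C[...,2]<.1)
    for name,m,z in(("dish",(abs(H-28)<6)&(S>150)&(V>120),.009),("green",(abs(H-65)<15)&(S>150),.02),("red",((H<5)|(H>175))&(S>180),.02)):
        b=big(m&near); cs,_=cv2.findContours(b.astype(np.uint8),cv2.RETR_EXTERNAL,cv2.CHAIN_APPROX_NONE)
        c=max(cs,key=len); P=onz(d,c.reshape(-1,2),z)[:,:2]
        r=cv2.minAreaRect((P*1000).astype(np.float32)); e=cv2.minEnclosingCircle((P*1000).astype(np.float32))
        print(n,name,"rect",np.round(r[0],1),np.round(r[1],1),round(r[2],1),"circ",np.round(e[0],1),round(e[1],1))
    # base top
    g=(abs(C[...,2]-.012)<.006)&(V>90)&(S<80)&near&(C[...,1]<.15)&(C[...,1]>-.2)
    b=big(cv2.morphologyEx(g.astype(np.uint8),cv2.MORPH_CLOSE,np.ones((5,5))))
    P=C[b][:,:2]*1000; r=cv2.minAreaRect(P.astype(np.float32)); print(n,"base",np.round(r[0],1),np.round(r[1],1),round(r[2],1),len(P), cv2.boxPoints(r).round(0).tolist())
    # knob top
    k=(C[...,2]>.30)&(C[...,2]<.345)&(V<70)&(C[...,1]<.1)&(C[...,0]>.3)&(C[...,0]<.7)&(C[...,1]>-.15)
    P=C[k]; print(n,"knob",len(P),P.min(0).round(3),P.max(0).round(3),P.mean(0).round(4))
    # plate
    g=(abs(C[...,2]-.020)<.005)&(V>150)&(S<40)&near&(C[...,1]<.1)&(C[...,1]>-.1); P=C[g]
    if len(P): e=cv2.minEnclosingCircle((P[:,:2]*1000).astype(np.float32)); print(n,"plate",np.round(e[0],1),e[1],len(P))
    # springs
    g=(C[...,2]>.045)&(C[...,2]<.085)&(C[...,1]<.5)&(C[...,1]>.1)&(C[...,0]>.2)&(C[...,0]<.7)
    k,l,st,c=cv2.connectedComponentsWithStats(g.astype(np.uint8))
    for i in range(1,k):
        if st[i,4]>15: P=C[l==i]; print(n,"blob",st[i,4],((P.min(0)+P.max(0))/2).round(4),np.ptp(P,axis=0).round(3),c[i].round())
E
python3 m.py
```

```text
top dish rect [505.2 206.3] [68.2 67.9] 1.6 circ [504.3 206.4] 36.0
top green rect [ 613.6 -254.6] [131.  132.4] 9.8 circ [ 613.6 -255. ] 89.7
top red rect [ 400.  -196.4] [130.7 128.5] 82.3 circ [ 398.7 -195.8] 88.1
top base [518.9  16.3] [150.4 300.4] 86.2 1441 [[364.0, -49.0], [664.0, -69.0], [674.0, 81.0], [374.0, 101.0]]
top knob 232 [ 0.539 -0.011  0.316] [0.571 0.023 0.337] [0.5541 0.0069 0.3305]
top plate [588.8   9.5] 93.50688934326172 260
top blob 54 [0.6403 0.3555 0.0576] [0.034 0.032 0.024] [188. 168.]
top blob 58 [0.63   0.3016 0.0572] [0.034 0.032 0.024] [208. 172.]
top blob 59 [0.6196 0.2489 0.0575] [0.033 0.034 0.024] [227. 176.]
top blob 186 [0.584  0.4811 0.0654] [0.065 0.036 0.039] [143. 189.]
top blob 51 [0.5041 0.202  0.0564] [0.034 0.032 0.022] [243. 218.]
top blob 40 [0.3528 0.3953 0.0554] [0.016 0.015 0.02 ] [169. 273.]
side dish rect [505.3 211.5] [70.2 65.5] 13.4 circ [506.4 207.7] 38.1
side green rect [ 583.7 -256.5] [ 65.8 150.4] 8.9 circ [ 583.  -256.2] 78.8
side red rect [ 401.9 -191.7] [146.1 132.7] 82.2 circ [ 401.8 -191.5] 94.2
side base [529.1 319.7] [176.  743.9] 11.0 1419 [[372.0, 668.0], [514.0, -62.0], [686.0, -29.0], [545.0, 702.0]]
side knob 183 [ 0.539 -0.006  0.316] [0.573 0.026 0.337] [0.5549 0.0135 0.3291]
side plate [591.2  11.5] 91.0669937133789 317
side blob 72 [0.5047 0.2021 0.0565] [0.032 0.034 0.022] [274. 274.]
side blob 75 [0.6195 0.2495 0.0563] [0.033 0.034 0.023] [225. 282.]
side blob 78 [0.6298 0.3025 0.0565] [0.032 0.033 0.023] [213. 300.]
side blob 94 [0.6412 0.3548 0.0568] [0.035 0.035 0.023] [201. 319.]
side blob 67 [0.3547 0.3953 0.0554] [0.018 0.015 0.019] [320. 367.]
side blob 105 [0.5789 0.4824 0.0654] [0.052 0.034 0.039] [212. 383.]
```

```bash
cat >> h.py <<'E'
from scipy.linalg import logm,expm
def pose(p,az,tilt=45):
    "TCP pose: fingers tilt deg from down toward heading az (deg), y horizontal"
    a=np.radians(az); h=np.array([np.cos(a),np.sin(a),0]); t=np.radians(tilt)
    z=np.array([0,0,-1])*np.cos(t)+h*np.sin(t); y=np.array([-h[1],h[0],0]); x=np.cross(y,z)
    T=np.eye(4); T[:3,:3]=np.c_[x,y,z]; T[:3,3]=p; return T
def rows(Tg,Tc=None):
    Tc=T_tool() if Tc is None else Tc
    Tr=np.linalg.inv(Tc)@Tg; w=R.from_matrix(Tr[:3,:3]).as_rotvec(degrees=True)
    N=int(max(1,np.ceil(max(np.linalg.norm(w)/6.9,np.linalg.norm(Tr[:3,3])*1000/38))))
    S=expm(np.real(logm(Tr))/N); print("rel mm",(Tr[:3,3]*1000).round(1),"deg",w.round(2))
    print(N,"x",(S[:3,3]*1000).round(1).tolist(),R.from_matrix(S[:3,:3]).as_rotvec(degrees=True).round(2).tolist())
E
python3 - <<'E'
from m import *
E
python3 - <<'E' 2>&1 | tail -20
import io,contextlib
with contextlib.redirect_stdout(io.StringIO()):
    from m import load
from h import *
for n in("top","side"):
    d=load(n);C=cloud(d);hsv=cv2.cvtColor(d["img"],cv2.COLOR_BGR2HSV)
    g=(hsv[...,2]>100)&(C[...,2]>.006)&(C[...,2]<.03)&(C[...,0]>.45)&(C[...,0]<.72)&(C[...,1]>-.1)&(C[...,1]<.11)
    g=cv2.morphologyEx(g.astype(np.uint8),cv2.MORPH_OPEN,np.ones((3,3)))
    P=(C[g>0][:,:2]*1000).astype(np.float32); r=cv2.minAreaRect(P); print(n,"base",np.round(r[0],1),np.round(r[1],1),round(r[2],1),len(P))
    for lo,hi,nm in((.15,.19,"head"),(.19,.25,"coltop/stem")):
        g=(C[...,2]>lo)&(C[...,2]<hi)&(C[...,0]>.45)&(C[...,0]<.75)&(C[...,1]>-.1)&(C[...,1]<.11)
        P=(C[g]*1000).astype(np.float32); print(nm,len(P),P.min(0).round(),P.max(0).round())
        if len(P)>5: r=cv2.minAreaRect(P[:,:2].copy()); print("  rect",np.round(r[0],1),np.round(r[1],1),round(r[2],1))
az=8
h=pose([0,0,0],az)[:3,:3]; m=np.array([.5044,.202,.036])
pre=m-h[:,2]*.08; W=pose([pre[0],pre[1],.23],az)
rows(W)
rows(pose(pre,az),W)
E
```

```text
top dish rect [505.2 206.3] [68.2 67.9] 1.6 circ [504.3 206.4] 36.0
top green rect [ 613.6 -254.6] [131.  132.4] 9.8 circ [ 613.6 -255. ] 89.7
top red rect [ 400.  -196.4] [130.7 128.5] 82.3 circ [ 398.7 -195.8] 88.1
top base [518.9  16.3] [150.4 300.4] 86.2 1441 [[364.0, -49.0], [664.0, -69.0], [674.0, 81.0], [374.0, 101.0]]
top knob 232 [ 0.539 -0.011  0.316] [0.571 0.023 0.337] [0.5541 0.0069 0.3305]
top plate [588.8   9.5] 93.50688934326172 260
top blob 54 [0.6403 0.3555 0.0576] [0.034 0.032 0.024] [188. 168.]
top blob 58 [0.63   0.3016 0.0572] [0.034 0.032 0.024] [208. 172.]
top blob 59 [0.6196 0.2489 0.0575] [0.033 0.034 0.024] [227. 176.]
top blob 186 [0.584  0.4811 0.0654] [0.065 0.036 0.039] [143. 189.]
top blob 51 [0.5041 0.202  0.0564] [0.034 0.032 0.022] [243. 218.]
top blob 40 [0.3528 0.3953 0.0554] [0.016 0.015 0.02 ] [169. 273.]
side dish rect [505.3 211.5] [70.2 65.5] 13.4 circ [506.4 207.7] 38.1
side green rect [ 583.7 -256.5] [ 65.8 150.4] 8.9 circ [ 583.  -256.2] 78.8
side red rect [ 401.9 -191.7] [146.1 132.7] 82.2 circ [ 401.8 -191.5] 94.2
side base [529.1 319.7]
[... 545 characters left out ...]
320. 367.]
side blob 105 [0.5789 0.4824 0.0654] [0.052 0.034 0.039] [212. 383.]
top base [587.8  12.7] [174.2 114.7] 10.5 1402
head 694 [536. -14. 150.] [665.  73. 190.]
  rect [598.4  31.8] [129.8  77.5] 9.2
coltop/stem 162 [549.   2. 190.] [664.  42. 242.]
  rect [606.6  22. ] [115.9  38.8] 1.0
side base [588.3  14. ] [175.3 117.8] 9.1 1419
head 745 [536. -13. 150.] [667.  77. 190.]
  rect [599.2  31.6] [131.   77.3] 8.7
coltop/stem 237 [550.   3. 190.] [665.  45. 249.]
  rect [607.9  25.3] [ 42.  114.4] 87.4
rel mm [-320.8 -281.   -38.4] deg [-13.25 -43.7  -31.75]
12 x [-20.6, -29.8, 3.0] [-1.1, -3.64, -2.65]
rel mm [97.2  0.  97.2] deg [-0.  0.  0.]
4 x [24.3, 0.0, 24.3] [0.0, 0.0, -0.0]
```

>>> {"name": "move_arm", "arguments": {
  "steps": [
    [-20.6,-29.8,3,-1.1,-3.64,-2.65],
    [-20.6,-29.8,3,-1.1,-3.64,-2.65],
    [-20.6,-29.8,3,-1.1,-3.64,-2.65],
    [-20.6,-29.8,3,-1.1,-3.64,-2.65],
    [-20.6,-29.8,3,-1.1,-3.64,-2.65]
  ],
  "gripper": 0
}}

```text
time: 0.52
tcp_pos: [0.3262, 0.4097, 0.1856]
tcp_rot: [0.166, 0.103, 0.981, 0.011]
contact_force: [0.4, -0.4, 0.4]
finger_gap: 0.092
```

>>> {"name": "move_arm", "arguments": {
  "steps": [
    [-20.6,-29.8,3,-1.1,-3.64,-2.65],
    [-20.6,-29.8,3,-1.1,-3.64,-2.65],
    [-20.6,-29.8,3,-1.1,-3.64,-2.65],
    [-20.6,-29.8,3,-1.1,-3.64,-2.65],
    [-20.6,-29.8,3,-1.1,-3.64,-2.65]
  ]
}}

```text
time: 0.93
tcp_pos: [0.4085, 0.2504, 0.2099]
tcp_rot: [0.323, -0.018, 0.946, 0.023]
contact_force: [1.0, 0.7, 0.1]
finger_gap: 0.0917
```

>>> {"name": "move_arm", "arguments": {
  "steps": [
    [-20.6,-29.8,3,-1.1,-3.64,-2.65],
    [-20.6,-29.8,3,-1.1,-3.64,-2.65],
    [0,0,0,0,0,0]
  ]
}}

```text
time: 1.18
tcp_pos: [0.4198, 0.2382, 0.2169]
tcp_rot: [0.334, -0.018, 0.942, 0.027]
contact_force: [-0.3, -0.3, 0.2]
finger_gap: 0.092
```

```bash
cat > go.py <<'E'
from h import *
import sys
s=bot.state(); print("t",s["time"],s["tcp_pos"].round(4),"F",s["contact_force"].round(2),"gap",round(s["finger_gap"],4),"q",s["joint_positions"].round(2))
AZ=9.5; Rz=pose([0,0,0],AZ)[:3,2]; RX=pose([0,0,0],AZ)[:3,0]
E
python3 - <<'E'
from go import *
m=np.array([.5044,.202,.036])
P=pose(m-Rz*.08,AZ); rows(P); rows(pose(m+Rz*.019,AZ),P)
E
```

```text
t 1.1833 [0.4198 0.2382 0.2169] F [-0.31 -0.25  0.22] gap 0.092 q [-0.83 -0.07 -0.11  2.43  1.08  0.55 -0.22]
rel mm [ 56.8 -51.7 111.6] deg [-2.77 -5.71 -6.32]
4 x [15.8, -12.8, 27.1] [-0.69, -1.43, -1.58]
rel mm [-0.  0. 99.] deg [-0.  0. -0.]
3 x [-0.0, 0.0, 33.0] [0.0, 0.0, -0.0]
```

Run:
```python
from go import *
m=np.array([.5044,.202,.036])
G=m+Rz*.019
P=pose(G+[0,0,.09],AZ); rows(P); rows(pose(G,AZ),P)
```

```text
t 1.1833 [0.4198 0.2382 0.2169] F [-0.31 -0.25  0.22] gap 0.092 q [-0.83 -0.07 -0.11  2.43  1.08  0.55 -0.22]
rel mm [ -9.5 -42.9 140.3] deg [-2.77 -5.71 -6.32]
4 x [-0.6, -11.4, 34.9] [-0.69, -1.43, -1.58]
rel mm [63.6  0.  63.6] deg [-0.  0. -0.]
3 x [21.2, -0.0, 21.2] [0.0, 0.0, -0.0]
```

>>> {"name": "move_arm", "arguments": {
  "steps": [
    [-0.6,-11.4,34.9,-0.7,-1.43,-1.58],
    [-0.6,-11.4,34.9,-0.7,-1.43,-1.58],
    [-0.6,-11.4,34.9,-0.7,-1.43,-1.58],
    [-0.6,-11.4,34.9,-0.7,-1.43,-1.58],
    [0,0,0,0,0,0]
  ]
}}

```text
time: 1.6
tcp_pos: [0.4527, 0.2162, 0.1814]
tcp_rot: [0.355, -0.042, 0.934, -0.003]
contact_force: [0.3, -0.4, -0.0]
finger_gap: 0.0919
```

Run:
```python
from go import *
m=np.array([.5044,.202,.036])
G=m+Rz*.019
rows(pose(G,AZ))
d=grab("wrist"); cv2.imwrite("pics/w1.png",d["img"]); C=cloud(d)
g=(C[...,2]>.03)&(C[...,2]<.075)&(abs(C[...,0]-.505)<.035)&(abs(C[...,1]-.202)<.035)
P=C[g]; print(len(P),P.min(0).round(4),P.max(0).round(4),((P.min(0)+P.max(0))/2).round(4))
```

```text
t 1.6 [0.4527 0.2162 0.1814] F [ 0.29 -0.43 -0.01] gap 0.0919 q [-0.24  0.09 -0.64  2.44  1.44  0.56 -0.45]
rel mm [ 57.8 -11.4 161.6] deg [-4.92 -3.57 -2.33]
5 x [12.4, -3.2, 31.9] [-0.98, -0.71, -0.47]
576 [0.4872 0.187  0.0301] [0.5214 0.2202 0.0662] [0.5043 0.2036 0.0481]
```

View pics/w1.png

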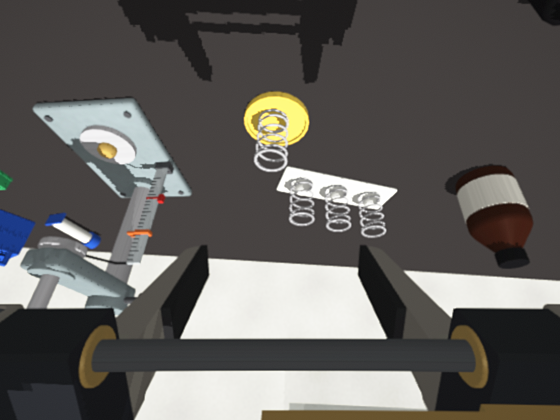

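The wrist view shows the spring in the dish at (270,140), clear of the rack, and the fingers straddling free space. Depth puts the spring at (0.504, 0.203). Joint 4 is at its limit because the tool is too close in, so I go further out, above the spring.

Run:
```python
from go import *
m=np.array([.5044,.2028,.036])
G=m+Rz*.019
for k in (.09,):
    P=pose(G+[0,0,k],AZ); rows(P); rows(pose(G,AZ),P)
```

```text
t 1.65 [0.4524 0.2171 0.1821] F [ 0.38 -0.16  0.73] gap 0.0921 q [-0.24  0.08 -0.63  2.44  1.43  0.56 -0.45]
rel mm [ -1.5 -14.7  95. ] deg [-4.86 -3.55 -2.33]
3 x [0.2, -5.8, 31.5] [-1.62, -1.18, -0.78]
rel mm [63.6 -0.  63.6] deg [-0.  0. -0.]
3 x [21.2, -0.0, 21.2] [0.0, 0.0, -0.0]
```

>>> {"name": "move_arm", "arguments": {
  "steps": [
    [0.2,-5,19,-1,-0.7,-0.5],
    [0.2,-3,19,-1,-0.7,-0.5],
    [0,-2.5,19,-1,-0.7,-0.5],
    [0,-2.5,19,-1,-0.7,-0.5],
    [0,-2,19,-0.8,-0.7,-0.4]
  ]
}}

```text
time: 2.07
tcp_pos: [0.4977, 0.209, 0.123]
tcp_rot: [0.369, -0.077, 0.926, 0.011]
contact_force: [0.7, -0.7, -0.2]
finger_gap: 0.0916
```

>>> {"name": "move_arm", "arguments": {
  "steps": [
    [0,0,0,0,0,0]
  ]
}}

```text
time: 2.15
tcp_pos: [0.4972, 0.2061, 0.119]
tcp_rot: [0.366, -0.076, 0.928, 0.009]
contact_force: [-0.2, -0.3, -0.5]
finger_gap: 0.0918
```

Run:
```python
from go import *
m=np.array([.5044,.2028,.036])
G=m+Rz*.019
for k in (.09,0):
    P=pose(G+[0,0,k],AZ); rows(P)
```

```text
t 2.15 [0.4972 0.2061 0.119 ] F [-0.2  -0.32 -0.48] gap 0.0918 q [ 0.3   0.55 -1.16  2.44  1.93  0.89 -0.61]
rel mm [-10.3  -3.8  18.5] deg [-2.35 -2.16  0.81]
1 x [-10.3, -3.8, 18.5] [-2.35, -2.16, 0.81]
rel mm [50.9 -0.3 84.4] deg [-2.35 -2.16  0.81]
3 x [17.3, -0.6, 27.9] [-0.78, -0.72, 0.27]
```

Run:
```python
from go import *
rows(pose([.49,.22,.14],60,47))
```

```text
t 2.15 [0.4972 0.2061 0.119 ] F [-0.2  -0.32 -0.48] gap 0.0918 q [ 0.3   0.55 -1.16  2.44  1.93  0.89 -0.61]
rel mm [-11.   14.  -19.3] deg [-37.89  -4.87 -35.02]
8 x [-2.0, 2.0, -1.8] [-4.74, -0.61, -4.38]
```

>>> {"name": "move_arm", "arguments": {
  "steps": [
    [-2,2,-1.8,-4.74,-0.6,-4.38],
    [-2,2,-1.8,-4.74,-0.6,-4.38],
    [-2,2,-1.8,-4.74,-0.6,-4.38],
    [-2,2,-1.8,-4.74,-0.6,-4.38]
  ]
}}

```text
time: 2.48
tcp_pos: [0.4993, 0.227, 0.1215]
tcp_rot: [0.352, -0.252, 0.897, 0.086]
contact_force: [0.0, -0.0, -0.4]
finger_gap: 0.0921
```

>>> {"name": "move_arm", "arguments": {
  "steps": [
    [-2,2,-1.8,-4.74,-0.6,-4.38],
    [-2,2,-1.8,-4.74,-0.6,-4.38],
    [-2,2,-1.8,-4.74,-0.6,-4.38],
    [-2,2,-1.8,-4.74,-0.6,-4.38],
    [0,0,0,0,0,0]
  ]
}}

```text
time: 2.9
tcp_pos: [0.4966, 0.228, 0.1282]
tcp_rot: [0.332, -0.417, 0.83, 0.167]
contact_force: [1.0, 0.1, 0.0]
finger_gap: 0.092
```

Run:
```python
from go import *
a,t=60,47
z=pose([0,0,0],a,t)[:3,2]
G=np.array([.5044,.2028,.036])+z*.019
P=pose(G+[0,0,.09],a,t); rows(P); rows(pose(G,a,t),P)
```

```text
t 2.9 [0.4966 0.228  0.1282] F [1.05 0.11 0.05] gap 0.092 q [ 0.93  0.85 -1.39  2.35  1.78  0.3   0.71]
rel mm [ 11.8 -19.7   9.8] deg [-4.73 -3.38 -4.69]
2 x [6.2, -9.8, 4.6] [-2.36, -1.69, -2.35]
rel mm [65.8  0.  61.4] deg [-0. -0.  0.]
3 x [21.9, 0.0, 20.5] [0.0, -0.0, 0.0]
```

>>> {"name": "move_arm", "arguments": {
  "steps": [
    [6.2,-9.8,4.6,-2.36,-1.69,-2.35],
    [6.2,-9.8,4.6,-2.36,-1.69,-2.35],
    [0,0,0,0,0,0],
    [0,0,0,0,0,0]
  ]
}}

```text
time: 3.23
tcp_pos: [0.5043, 0.2202, 0.1162]
tcp_rot: [0.341, -0.449, 0.803, 0.195]
contact_force: [-0.1, -0.3, 0.4]
finger_gap: 0.0917
```

Run:
```python
from go import *
a,t=60,47
z=pose([0,0,0],a,t)[:3,2]
G=np.array([.5044,.2028,.036])+z*.019
rows(pose(G,a,t))
```

```text
t 3.2333 [0.5043 0.2202 0.1162] F [-0.06 -0.29  0.44] gap 0.0917 q [ 0.96  0.89 -1.32  2.32  1.62  0.18  1.03]
rel mm [67.9 -9.5 63.8] deg [-0.72 -0.78 -1.25]
3 x [22.7, -3.1, 21.1] [-0.24, -0.26, -0.42]
```

>>> {"name": "move_arm", "arguments": {
  "steps": [
    [12,-5,11,-0.4,-0.4,-0.6],
    [11,-4.5,11,-0.3,-0.4,-0.6],
    [0,0,0,0,0,0]
  ]
}}

```text
time: 3.48
tcp_pos: [0.5125, 0.2151, 0.0832]
tcp_rot: [0.346, -0.457, 0.795, 0.201]
contact_force: [0.0, 0.3, 0.5]
finger_gap: 0.092
```

Run:
```python
from go import *
a,t=60,47
z=pose([0,0,0],a,t)[:3,2]
G=np.array([.5044,.2028,.036])+z*.019
rows(pose(G,a,t))
```

```text
t 3.4833 [0.5125 0.2151 0.0832] F [0.04 0.27 0.53] gap 0.092 q [ 0.95  1.02 -1.28  2.3   1.81  0.22  0.97]
rel mm [44.7  0.6 40.4] deg [ 0.05  0.12 -0.19]
2 x [22.3, 0.3, 20.2] [0.02, 0.06, -0.09]
```

>>> {"name": "move_arm", "arguments": {
  "steps": [
    [15,0.2,13.5,0,0,0],
    [15,0.2,13.5,0,0,0],
    [14.7,0.2,13.4,0,0,0],
    [0,0,0,0,0,0]
  ]
}}

```text
time: 3.82
tcp_pos: [0.511, 0.2153, 0.0234]
tcp_rot: [0.346, -0.457, 0.794, 0.202]
contact_force: [-0.2, 0.6, 0.2]
finger_gap: 0.0918
```

Run:
```python
from go import *
a,t=60,47
z=pose([0,0,0],a,t)[:3,2]
G=np.array([.5044,.2028,.036])+z*.019
rows(pose(G,a,t))
```

```text
t 3.8167 [0.511  0.2153 0.0234] F [-0.2   0.61  0.23] gap 0.0918 q [ 0.95  1.25 -1.25  2.3   2.05  0.36  0.9 ]
rel mm [ 0.4 -0.5  0.1] deg [ 0.12  0.21 -0.27]
1 x [0.4, -0.5, 0.1] [0.12, 0.21, -0.27]
```

>>> {"name": "move_arm", "arguments": {
  "steps": [
    [0,0,0,0,0,0],
    [0,0,0,0,0,0],
    [0,0,0,0,0,0],
    [0,0,0,0,0,0],
    [0,0,0,0,0,0]
  ],
  "gripper": 1,
  "newtons": 15
}}

```text
time: 4.23
tcp_pos: [0.5139, 0.2131, 0.0265]
tcp_rot: [0.348, -0.458, 0.793, 0.198]
contact_force: [-1.6, -0.3, 0.5]
finger_gap: 0.0607
```

>>> {"name": "move_arm", "arguments": {
  "steps": [
    [0,0,0,0,0,0],
    [0,0,0,0,0,0],
    [0,0,0,0,0,0]
  ]
}}

```text
time: 4.48
tcp_pos: [0.5135, 0.2133, 0.0257]
tcp_rot: [0.348, -0.458, 0.794, 0.199]
contact_force: [-0.5, 0.4, 0.1]
finger_gap: 0.0407
```

>>> {"name": "move_arm", "arguments": {
  "steps": [
    [-14.6,0,-13.6,0,0,0],
    [-14.6,0,-13.6,0,0,0],
    [-14.6,0,-13.6,0,0,0],
    [0,0,0,0,0,0]
  ]
}}

```text
time: 4.82
tcp_pos: [0.5143, 0.2137, 0.0886]
tcp_rot: [0.35, -0.459, 0.792, 0.198]
contact_force: [0.7, 0.8, 0.4]
finger_gap: 0.0323
```

Run:
```python
from go import *
d=grab("wrist"); cv2.imwrite("pics/w2.png",d["img"]); T=T_tool()
C=cloud(d); L=(C-T[:3,3])@T[:3,:3]*1000
g=(abs(L[...,1])<25)&(abs(L[...,0])<60)&(L[...,2]>-70)&(L[...,2]<40)
print(g.sum(),L[g].min(0).round(1),L[g].max(0).round(1))
```

```text
t 4.8167 [0.5143 0.2137 0.0886] F [0.65 0.83 0.38] gap 0.0323 q [ 0.96  1.01 -1.29  2.3   1.8   0.22  0.99]
4289 [-20.8 -25.  -70. ] [43.9 25.  27.7]
```

View pics/w2.png

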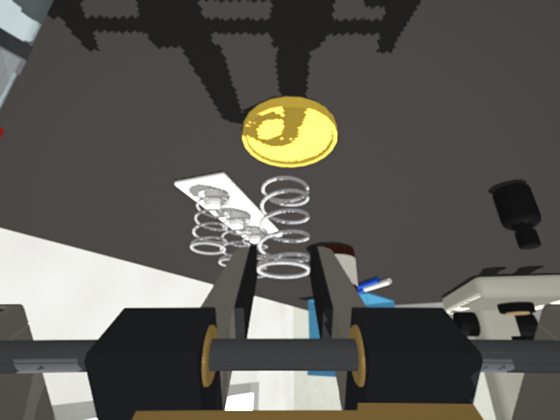

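```bash
cat > meas.py <<'E'
from go import *
def spring(d,T):
    C=cloud(d); L=(C-T[:3,3])@T[:3,:3]*1000
    g=np.zeros(L.shape[:2],bool); g[170:290,250:320]=1
    g&=(d["depth"]>.05)&(abs(L[...,1])<30)&(C[...,2]>.0)&(np.linalg.norm(L-[0,0,-19],axis=2)<75)&(d["img"].max(2)>110)&(np.ptp(d["img"].astype(int),axis=2)<40)
    return C[g],L[g]
if __name__=="__main__":
    T=T_tool(); d=grab("wrist"); P,L=spring(d,T)
    gp=T[:3,3]-T[:3,2]*.019; q=(P-gp)*1000
    # frame: h heading, s side, u up
    h=T[:3,2].copy(); h[2]=0; h/=np.linalg.norm(h); s=T[:3,1]
    Q=np.c_[q@h,q@s,q[:,2]]
    print(len(Q),"grasp pt",gp.round(4))
    for lo in range(-60,60,8):
        k=Q[(Q[:,2]>=lo)&(Q[:,2]<lo+8)]
        if len(k)>4: print(lo,len(k),k.min(0).round(1),k.max(0).round(1))
E
python3 meas.py
```

```text
t 4.8667 [0.514  0.2128 0.0865] F [-0.1  -1.16 -1.8 ] gap 0.0321 q [ 0.96  1.02 -1.28  2.3   1.8   0.22  0.98]
2134 grasp pt [0.5069 0.2008 0.0994]
-52 430 [-14.8 -16.2 -51. ] [ 19.9  17.5 -44. ]
-44 225 [-14.8 -16.4 -44. ] [ 16.6  17.4 -36.1]
-36 154 [ -7.8 -16.4 -35.9] [ 19.   16.7 -28.1]
-28 231 [-15.1 -16.6 -27.9] [ 12.3  16.5 -20.1]
-20 172 [-13.8 -14.9 -20. ] [ 19.1  16.3 -12. ]
-12 227 [-15.3 -19.4 -12. ] [17.4 12.3 -4. ]
-4 202 [-15.7 -19.9  -3.9] [18.2 15.4  4. ]
4 493 [-15.8 -16.7   4.1] [17.8 15.7 10.8]
```

The picture shows the spring upright between the fingers (x 260–310, y 178–275). They only closed on it during the lift, so the grip is 20 mm too high. I set it down and regrip lower.

>>> {"name": "move_arm", "arguments": {
  "steps": [
    [10.4,0,9.8,0,0,0],
    [10.4,0,9.8,0,0,0],
    [9.8,0,9.2,0,0,0],
    [0,0,0,0,0,0],
    [0,0,0,0,0,0]
  ]
}}

```text
time: 5.33
tcp_pos: [0.5129, 0.2143, 0.0428]
tcp_rot: [0.348, -0.457, 0.794, 0.201]
contact_force: [0.2, 0.2, 1.0]
finger_gap: 0.0322
```

```bash
python3 meas.py
```

```text
t 5.3333 [0.5129 0.2143 0.0428] F [0.17 0.22 1.01] gap 0.0322 q [ 0.95  1.19 -1.27  2.3   1.99  0.33  0.92]
2010 grasp pt [0.5059 0.2022 0.0557]
-52 319 [-16.5 -17.9 -50.9] [ 32.1  16.  -44.1]
-44 165 [-15.3 -14.5 -44. ] [ 16.   16.5 -36.1]
-36 167 [-10.2 -16.3 -36. ] [ 17.9  14.3 -28. ]
-28 215 [-15.6 -16.5 -27.9] [ 12.2  16.5 -20.1]
-20 155 [-13.8 -15.9 -19.9] [ 18.7  16.2 -12. ]
-12 247 [-15.9 -20.  -12. ] [17.3 14.3 -4.4]
-4 214 [-15.6 -20.3  -3.9] [17.4 15.4  4. ]
4 527 [-16.  -16.7   4. ] [17.9 15.4 11.2]
```

>>> {"name": "move_arm", "arguments": {
  "steps": [
    [0,0,0,0,0,0],
    [0,0,0,0,0,0],
    [0,0,0,0,0,0],
    [0,0,0,0,0,0]
  ],
  "gripper": 0.45
}}

```text
time: 5.72
tcp_pos: [0.5136, 0.2134, 0.0436]
tcp_rot: [0.348, -0.458, 0.794, 0.199]
contact_force: [0.1, 0.6, 0.8]
finger_gap: 0.0504
```

>>> {"name": "move_arm", "arguments": {
  "steps": [
    [7.7,0,7.2,0,0,0],
    [7.7,0,7.2,0,0,0],
    [0,0,0,0,0,0],
    [0,0,0,0,0,0]
  ]
}}

```text
time: 6.05
tcp_pos: [0.5134, 0.2139, 0.0224]
tcp_rot: [0.348, -0.458, 0.794, 0.2]
contact_force: [0.2, -0.1, -0.0]
finger_gap: 0.0506
```

>>> {"name": "move_arm", "arguments": {
  "steps": [
    [0,0,0,0,0,0],
    [0,0,0,0,0,0],
    [0,0,0,0,0,0],
    [0,0,0,0,0,0],
    [0,0,0,0,0,0]
  ],
  "gripper": 1,
  "newtons": 15
}}

```text
time: 6.47
tcp_pos: [0.5137, 0.2137, 0.0226]
tcp_rot: [0.348, -0.458, 0.793, 0.199]
contact_force: [0.3, 0.3, 0.5]
finger_gap: 0.0332
```

>>> {"name": "move_arm", "arguments": {
  "steps": [
    [0,0,0,0,0,0],
    [0,0,0,0,0,0],
    [0,0,0,0,0,0],
    [0,0,0,0,0,0]
  ]
}}

```text
time: 6.8
tcp_pos: [0.5136, 0.2137, 0.0224]
tcp_rot: [0.348, -0.458, 0.793, 0.199]
contact_force: [0.5, 0.2, -0.2]
finger_gap: 0.0331
```

```bash
python3 meas.py
```

```text
t 6.8 [0.5136 0.2137 0.0224] F [ 0.46  0.17 -0.22] gap 0.0331 q [ 0.95  1.26 -1.26  2.3   2.06  0.37  0.91]
1481 grasp pt [0.5066 0.2016 0.0353]
-36 120 [-15.2 -25.7 -35. ] [ 66.1  27.2 -28. ]
-28 257 [-15.4 -16.6 -28. ] [ 18.4  15.3 -20. ]
-20 216 [-15.6 -17.  -20. ] [ 17.7  13.9 -12.1]
-12 206 [-15.9  -7.8 -12. ] [17.8 16.1 -4.1]
-4 221 [-15.7 -17.   -4. ] [17.9 11.6  4. ]
4 257 [-15.9 -16.9   4. ] [17.9 15.8 12. ]
12 148 [-11.8 -16.9  12. ] [18.   1.3 19.5]
20 56 [-15.6 -16.9  20.4] [-4.4 14.9 23.2]
```

Now the grip is at mid height (offset about 1 mm) with the spring upright. I carry it over the top of the tester and bring it in from the -y/front side.

```bash
cat >> h.py <<'E'
def gpose(gp,az,tilt=47):
    P=pose([0,0,0],az,tilt); P[:3,3]=np.asarray(gp)+P[:3,2]*.019; return P
E
python3 - <<'E'
from go import *
W1=gpose([.49,.21,.42],60);W2=gpose([.525,-.12,.40],75);W3=gpose([.525,-.12,.08],75)
rows(W1);rows(W2,W1);rows(W3,W2)
E
```

```text
t 6.85 [0.5136 0.2137 0.0224] F [-0.14  0.33  0.57] gap 0.0331 q [ 0.95  1.26 -1.26  2.3   2.06  0.37  0.91]
rel mm [-281.9   17.8 -261.8] deg [-0.17  0.28  0.02]
11 x [-25.6, 1.7, -23.9] [-0.02, 0.03, 0.0]
rel mm [ 197.9 -191.7 -182.9] deg [-10.97  -0.   -10.23]
9 x [23.6, -17.7, -22.1] [-1.22, -0.0, -1.14]
rel mm [234.    0.  218.2] deg [0. 0. 0.]
9 x [26.0, 0.0, 24.2] [0.0, 0.0, 0.0]
```

>>> {"name": "move_arm", "arguments": {
  "steps": [
    [-15,1,-14,0,0,0],
    [-25.6,1.7,-23.9,0,0,0],
    [-25.6,1.7,-23.9,0,0,0],
    [-25.6,1.7,-23.9,0,0,0],
    [-25.6,1.7,-23.9,0,0,0]
  ]
}}

```text
time: 7.27
tcp_pos: [0.5081, 0.214, 0.1442]
tcp_rot: [0.345, -0.459, 0.795, 0.196]
contact_force: [0.7, -1.1, -1.1]
finger_gap: 0.0329
```

>>> {"name": "move_arm", "arguments": {
  "steps": [
    [-25.6,1.7,-23.9,0,0,0],
    [-25.6,1.7,-23.9,0,0,0],
    [-25.6,1.7,-23.9,0,0,0],
    [-25.6,1.7,-23.9,0,0,0],
    [-25.6,1.7,-23.9,0,0,0]
  ]
}}

```text
time: 7.68
tcp_pos: [0.4978, 0.2112, 0.225]
tcp_rot: [0.332, -0.463, 0.797, 0.198]
contact_force: [-0.4, -0.5, -1.0]
finger_gap: 0.0331
```

Run:
```python
from go import *
W1=gpose([.49,.21,.42],60);W2=gpose([.525,-.12,.40],75)
rows(W1); rows(W2)
```

```text
t 7.6833 [0.4978 0.2112 0.225 ] F [-0.38 -0.49 -0.96] gap 0.0331 q [ 1.17  0.73 -1.57  2.24  0.44  0.32  2.07]
rel mm [-136.2    7.5 -121. ] deg [ 0.68 -1.48  0.04]
5 x [-27.5, 1.4, -23.9] [0.14, -0.3, 0.01]
rel mm [  66.5 -181.9 -301.1] deg [-10.15  -1.41 -10.33]
10 x [7.7, -15.2, -31.6] [-1.02, -0.14, -1.03]
```

Run:
```python
from go import *
rows(gpose([.49,.14,.42],75))
```

```text
t 7.6833 [0.4978 0.2112 0.225 ] F [-0.38 -0.49 -0.96] gap 0.0331 q [ 1.17  0.73 -1.57  2.24  0.44  0.32  2.07]
rel mm [ -93.4  -23.4 -165. ] deg [-10.15  -1.41 -10.33]
6 x [-15.6, -3.0, -27.6] [-1.69, -0.24, -1.72]
```

>>> {"name": "move_arm", "arguments": {
  "steps": [
    [-15.6,-3,-27.6,-1.7,-0.24,-1.7],
    [-15.6,-3,-27.6,-1.7,-0.24,-1.7],
    [-15.6,-3,-27.6,-1.7,-0.24,-1.7]
  ]
}}

```text
time: 7.93
tcp_pos: [0.493, 0.1904, 0.2604]
tcp_rot: [0.316, -0.488, 0.788, 0.203]
contact_force: [-0.0, -0.3, -1.4]
finger_gap: 0.033
```

Run:
```python
from go import *
rows(gpose([.49,.14,.42],75)); rows(gpose([.525,-.12,.40],75))
```

```text
t 7.9333 [0.493  0.1904 0.2604] F [-0.01 -0.32 -1.43] gap 0.033 q [ 1.27  0.57 -1.56  2.17 -0.1   0.48  2.62]
rel mm [ -78.5  -15.2 -128.4] deg [-7.53 -2.86 -8.31]
4 x [-20.0, -3.3, -31.9] [-1.88, -0.71, -2.08]
rel mm [  90.8 -161.6 -266.8] deg [-7.53 -2.86 -8.31]
9 x [10.5, -15.5, -30.9] [-0.84, -0.32, -0.92]
```

The elbow has wound up: the tool's half-turn twin would suit headings of 60–75° much better. I put the spring back in the dish and regrip it with the tool turned half round.

Run:
```python
from go import *
W=gpose([.5060,.2020,.13],60);G=gpose([.5060,.2020,.0365],60)
rows(W); rows(G,W)
```

```text
t 7.9333 [0.493  0.1904 0.2604] F [-0.01 -0.32 -1.43] gap 0.033 q [ 1.27  0.57 -1.56  2.17 -0.1   0.48  2.62]
rel mm [ 78.1  -9.2 123.8] deg [ 3.18 -2.95  2.2 ]
4 x [20.1, -1.9, 30.6] [0.79, -0.74, 0.55]
rel mm [68.4  0.  63.8] deg [-0. -0.  0.]
3 x [22.8, 0.0, 21.3] [0.0, -0.0, 0.0]
```

>>> {"name": "move_arm", "arguments": {
  "steps": [
    [16,-1.6,24.5,0.64,-0.6,0.44],
    [16,-1.6,24.5,0.64,-0.6,0.44],
    [16,-1.6,24.5,0.64,-0.6,0.44],
    [16,-1.6,24.5,0.64,-0.6,0.44],
    [0,0,0,0,0,0]
  ]
}}

```text
time: 8.35
tcp_pos: [0.5095, 0.2045, 0.1472]
tcp_rot: [0.333, -0.466, 0.794, 0.204]
contact_force: [-0.5, -0.1, -0.1]
finger_gap: 0.0327
```

Run:
```python
from go import *
W=gpose([.5060,.2020,.075],60);G=gpose([.5060,.2020,.0365],60)
rows(W); rows(G,W)
```

```text
t 8.35 [0.5095 0.2045 0.1472] F [-0.51 -0.05 -0.09] gap 0.0327 q [ 0.99  0.74 -1.27  2.27  0.13  0.15  2.5 ]
rel mm [54.2  0.4 66.4] deg [ 1.4  -1.05  0.23]
3 x [18.2, 0.3, 22.0] [0.47, -0.35, 0.08]
rel mm [28.2  0.  26.3] deg [-0. -0.  0.]
2 x [14.1, 0.0, 13.1] [0.0, -0.0, 0.0]
```

>>> {"name": "move_arm", "arguments": {
  "steps": [
    [18.2,0.3,22,0.47,-0.35,0.1],
    [18.2,0.3,22,0.47,-0.35,0.1],
    [18.2,0.3,22,0.47,-0.35,0.1],
    [0,0,0,0,0,0]
  ]
}}

```text
time: 8.68
tcp_pos: [0.5082, 0.2026, 0.1277]
tcp_rot: [0.328, -0.468, 0.796, 0.2]
contact_force: [-1.8, -0.1, 0.0]
finger_gap: 0.0333
```

```bash
python3 - <<'E'
from go import *
rows(gpose([.5060,.2020,.0365],60))
E
python3 meas.py
```

```text
t 8.6833 [0.5082 0.2026 0.1277] F [-1.82 -0.14  0.04] gap 0.0333 q [ 0.99  0.82 -1.28  2.27  0.68  0.15  1.99]
rel mm [65.2  0.3 82.1] deg [ 1.25 -1.79  0.35]
3 x [22.0, 0.2, 27.1] [0.42, -0.6, 0.12]
t 8.6833 [0.5082 0.2026 0.1277] F [-1.82 -0.14  0.04] gap 0.0333 q [ 0.99  0.82 -1.28  2.27  0.68  0.15  1.99]
1543 grasp pt [0.5018 0.1907 0.141 ]
-36 257 [-16.9 -16.7 -31.3] [ 16.9  16.  -28. ]
-28 219 [-16.9 -14.8 -28. ] [ 17.   15.8 -20.1]
-20 276 [-17.2 -17.  -20. ] [ 17.   13.2 -12. ]
-12 146 [-15.7  -9.  -12. ] [17.3 16.4 -4. ]
-4 240 [-15.6 -17.   -4. ] [18.5 21.1  3.9]
4 215 [-15.6 -15.5   4.1] [13.6 15.3 12. ]
12 144 [-11.7 -16.9  12. ] [18.2  2.6 16.5]
20 46 [-14.4  -1.8  21.2] [-3.3 15.  23.7]
```

>>> {"name": "move_arm", "arguments": {
  "steps": [
    [8,0,10,0.2,-0.3,0],
    [8,0,10,0.2,-0.3,0],
    [8,0,10,0.2,-0.3,0],
    [8,0,10,0.2,-0.3,0],
    [0,0,0,0,0,0]
  ]
}}

```text
time: 9.15
tcp_pos: [0.5094, 0.2043, 0.0936]
tcp_rot: [0.333, -0.465, 0.796, 0.198]
contact_force: [-0.4, 0.1, -0.7]
finger_gap: 0.033
```

Run:
```python
from go import *
rows(gpose([.5060,.2020,.0365],60))
```

```text
t 9.15 [0.5094 0.2043 0.0936] F [-0.4   0.15 -0.68] gap 0.033 q [ 0.95  0.92 -1.25  2.29  1.41  0.15  1.34]
rel mm [42.9  1.3 56.3] deg [ 0.75 -1.38  0.32]
2 x [21.6, 0.7, 28.0] [0.37, -0.69, 0.16]
```

>>> {"name": "move_arm", "arguments": {
  "steps": [
    [9,0.2,12,0.2,-0.3,0],
    [9,0.2,12,0.2,-0.3,0],
    [9,0.2,12,0.2,-0.3,0],
    [0,0,0,0,0,0]
  ]
}}

```text
time: 9.48
tcp_pos: [0.5099, 0.2102, 0.0542]
tcp_rot: [0.338, -0.461, 0.796, 0.201]
contact_force: [-0.5, -0.5, 0.2]
finger_gap: 0.0331
```

```bash
python3 - <<'E'
from go import *
rows(gpose([.5060,.2020,.0365],60))
E
python3 meas.py
```

```text
t 9.4833 [0.5099 0.2102 0.0542] F [-0.53 -0.49  0.24] gap 0.0331 q [ 0.94  1.1  -1.25  2.3   1.87  0.26  0.98]
rel mm [18.8 -1.  24.7] deg [ 0.6  -0.68 -0.1 ]
1 x [18.8, -1.0, 24.7] [0.6, -0.68, -0.1]
t 9.4833 [0.5099 0.2102 0.0542] F [-0.53 -0.49  0.24] gap 0.0331 q [ 0.94  1.1  -1.25  2.3   1.87  0.26  0.98]
1586 grasp pt [0.5032 0.1982 0.0673]
-36 261 [-16.6 -16.7 -30.6] [ 17.2  16.  -28. ]
-28 215 [-16.2 -15.6 -28. ] [ 17.7  16.1 -20. ]
-20 258 [-16.8 -17.  -20. ] [ 17.9  13.2 -12.1]
-12 186 [-15.8 -20.5 -12. ] [17.8 15.7 -4. ]
-4 243 [-15.3 -20.3  -3.9] [18.5 11.7  3.9]
4 226 [-16.1 -16.8   4. ] [15.1 15.2 12. ]
12 144 [-11.3 -16.9  12. ] [18.3 16.  19.6]
20 53 [-14.7  -1.8  20.5] [-0.5 15.9 23.4]
```

>>> {"name": "move_arm", "arguments": {
  "steps": [
    [9.6,-0.5,12.5,0.3,-0.34,0],
    [9.6,-0.5,12.5,0.3,-0.34,0],
    [0,0,0,0,0,0],
    [0,0,0,0,0,0]
  ]
}}

```text
time: 9.87
tcp_pos: [0.5148, 0.2132, 0.0264]
tcp_rot: [0.347, -0.46, 0.793, 0.196]
contact_force: [0.6, -0.1, 0.1]
finger_gap: 0.033
```

```bash
python3 meas.py
```

```text
t 9.8667 [0.5148 0.2132 0.0264] F [ 0.61 -0.14  0.11] gap 0.033 q [ 0.94  1.24 -1.26  2.3   2.04  0.36  0.92]
1446 grasp pt [0.5078 0.2012 0.0393]
-36 205 [-16.1 -16.8 -34.2] [ 36.1  15.3 -28. ]
-28 156 [-15.9 -16.  -28. ] [ 18.2  15.2 -20.1]
-20 225 [-16.2 -16.9 -20. ] [ 17.6  10.5 -12. ]
-12 194 [-15.7 -12.1 -11.9] [18.1 15.7 -4. ]
-4 216 [-15.9 -17.   -4. ] [17.7 11.   4. ]
4 239 [-15.2 -17.    4.1] [14.4 15.8 12. ]
12 154 [-11.1 -17.   12. ] [18.4  2.6 19.7]
20 54 [-15.4 -17.   20.8] [-4.8 15.  23.4]
```

>>> {"name": "move_arm", "arguments": {
  "steps": [
    [2.4,0,2.2,0,0,0],
    [0,0,0,0,0,0]
  ]
}}

```text
time: 10.08
tcp_pos: [0.5155, 0.2124, 0.0228]
tcp_rot: [0.347, -0.461, 0.793, 0.195]
contact_force: [0.5, -0.2, 0.8]
finger_gap: 0.0329
```

>>> {"name": "move_arm", "arguments": {
  "steps": [
    [0,0,0,0,0,0],
    [0,0,0,0,0,0],
    [0,0,0,0,0,0],
    [0,0,0,0,0,0],
    [0,0,0,0,0,0]
  ],
  "gripper": 0.35
}}

```text
time: 10.5
tcp_pos: [0.5149, 0.2133, 0.0221]
tcp_rot: [0.347, -0.46, 0.793, 0.196]
contact_force: [0.4, -0.2, -0.2]
finger_gap: 0.0599
```

>>> {"name": "move_arm", "arguments": {
  "steps": [
    [-14.6,0,-13.6,0,0,0],
    [-14.6,0,-13.6,0,0,0],
    [-14.6,0,-13.6,0,0,0],
    [-14.6,0,-13.6,0,0,0],
    [-14.6,0,-13.6,0,0,0]
  ]
}}

```text
time: 10.92
tcp_pos: [0.5144, 0.214, 0.1197]
tcp_rot: [0.347, -0.461, 0.793, 0.195]
contact_force: [0.6, -0.4, 1.3]
finger_gap: 0.0595
```

>>> {"name": "move_arm", "arguments": {
  "steps": [
    [0,0,0,0,0,7],
    [0,0,0,0,0,7]
  ]
}}

```text
time: 11.08
tcp_pos: [0.5147, 0.2135, 0.1192]
tcp_rot: [0.32, -0.358, 0.844, 0.237]
contact_force: [0.6, 0.2, 1.5]
finger_gap: 0.0601
```

```bash
python3 -c "from go import *"
```

```text
t 11.0833 [0.5147 0.2135 0.1192] F [0.61 0.24 1.49] gap 0.0601 q [ 0.98  0.92 -1.32  2.29  1.47  0.18  0.99]
```

>>> {"name": "move_arm", "arguments": {
  "steps": [
    [0,0,0,0,0,7],
    [0,0,0,0,0,7],
    [0,0,0,0,0,7],
    [0,0,0,0,0,7],
    [0,0,0,0,0,7]
  ]
}}

```text
time: 11.5
tcp_pos: [0.5141, 0.2137, 0.1182]
tcp_rot: [0.233, -0.087, 0.913, 0.323]
contact_force: [0.1, -1.0, 1.8]
finger_gap: 0.0596
```

>>> {"name": "move_arm", "arguments": {
  "steps": [
    [0,0,0,0,0,7],
    [0,0,0,0,0,7],
    [0,0,0,0,0,7],
    [0,0,0,0,0,7],
    [0,0,0,0,0,7]
  ]
}}

```text
time: 11.92
tcp_pos: [0.514, 0.2137, 0.1182]
tcp_rot: [0.125, 0.192, 0.897, 0.378]
contact_force: [-0.4, -1.4, -0.7]
finger_gap: 0.0601
```

>>> {"name": "move_arm", "arguments": {
  "steps": [
    [0,0,0,0,0,7],
    [0,0,0,0,0,7],
    [0,0,0,0,0,7],
    [0,0,0,0,0,7],
    [0,0,0,0,0,7]
  ]
}}

```text
time: 12.33
tcp_pos: [0.514, 0.2137, 0.1182]
tcp_rot: [0.006, 0.453, 0.798, 0.398]
contact_force: [-0.1, 0.4, 0.3]
finger_gap: 0.0598
```

>>> {"name": "move_arm", "arguments": {
  "steps": [
    [0,0,0,0,0,7],
    [0,0,0,0,0,7],
    [0,0,0,0,0,7],
    [0,0,0,0,0,7],
    [0,0,0,0,0,7]
  ]
}}

```text
time: 12.75
tcp_pos: [0.514, 0.2138, 0.1182]
tcp_rot: [-0.114, 0.672, 0.625, 0.382]
contact_force: [-0.1, 0.3, -0.1]
finger_gap: 0.0597
```

>>> {"name": "move_arm", "arguments": {
  "steps": [
    [0,0,0,0,0,7],
    [0,0,0,0,0,7],
    [0,0,0,0,0,7],
    [0,0,0,0,0,5],
    [0,0,0,0,0,0]
  ]
}}

```text
time: 13.17
tcp_pos: [0.5141, 0.2137, 0.1182]
tcp_rot: [-0.196, 0.794, 0.459, 0.347]
contact_force: [0.0, -0.4, -0.5]
finger_gap: 0.0596
```

```bash
cat >> h.py <<'E'
FL=np.diag([-1.,-1,1,1])
def fpose(gp,az,tilt=47): return gpose(gp,az,tilt)@FL   # half turn about tool z
E
sed -i 's/, 170:290, 250:320/&/' meas.py
python3 - <<'E'
from go import *
rows(fpose([.5054,.2018,.036],60))
d=grab("wrist"); T=T_tool(); C=cloud(d); cv2.imwrite("pics/w3.png",d["img"])
g=(C[...,2]>.03)&(C[...,2]<.075)&(np.hypot(C[...,0]-.505,C[...,1]-.203)<.03)&(d["img"].max(2)>90)
P=C[g]; print(len(P),P.min(0).round(4),P.max(0).round(4),((P.min(0)+P.max(0))/2).round(4)); print(proj(d,P.mean(0)))
E
```

```text
t 13.1667 [0.5141 0.2137 0.1182] F [ 0.   -0.45 -0.48] gap 0.0596 q [ 0.97  0.9  -1.31  2.29  1.45  0.16 -1.89]
rel mm [-70.   -2.2  64.4] deg [0.3  0.05 0.22]
3 x [-23.4, -0.7, 21.5] [0.1, 0.02, 0.07]
891 [0.4935 0.1849 0.03  ] [0.527  0.2186 0.0673] [0.5102 0.2018 0.0486]
[[285.20707605 290.99349095]]
```

Run:
```python
from go import *
rows(fpose([.509,.2020,.0355],60))
```

```text
t 13.2167 [0.5141 0.2137 0.1182] F [-0.12 -0.08  0.55] gap 0.0597 q [ 0.97  0.9  -1.31  2.29  1.45  0.16 -1.89]
rel mm [-69.1   0.5  66.2] deg [0.31 0.05 0.46]
3 x [-23.0, 0.3, 22.1] [0.1, 0.02, 0.15]
```

View pics/w3.png

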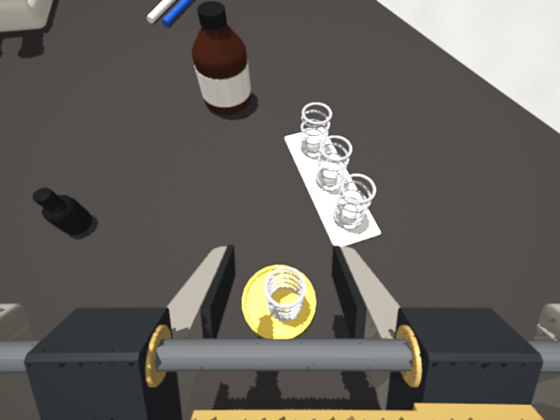

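The picture shows the spring upright in the dish at (285,295), centred between the fingers, with the rack and bottles undisturbed. I descend and grip.

>>> {"name": "move_arm", "arguments": {
  "steps": [
    [-17.5,0.1,16.6,0.1,0,0.1],
    [-17.5,0.1,16.6,0.1,0,0.1],
    [-17.5,0.1,16.6,0.1,0,0.1],
    [-16.6,0.1,16.4,0,0,0.1],
    [0,0,0,0,0,0]
  ]
}}

```text
time: 13.63
tcp_pos: [0.5132, 0.2144, 0.0286]
tcp_rot: [-0.202, 0.796, 0.457, 0.342]
contact_force: [0.2, 0.3, 0.7]
finger_gap: 0.0597
```

>>> {"name": "move_arm", "arguments": {
  "steps": [
    [0,0,0,0,0,0],
    [0,0,0,0,0,0],
    [0,0,0,0,0,0],
    [0,0,0,0,0,0],
    [0,0,0,0,0,0]
  ],
  "gripper": 1,
  "newtons": 15
}}

```text
time: 14.05
tcp_pos: [0.5163, 0.2129, 0.0342]
tcp_rot: [-0.197, 0.794, 0.459, 0.345]
contact_force: [0.1, 0.3, 0.4]
finger_gap: 0.0331
```

>>> {"name": "move_arm", "arguments": {
  "steps": [
    [0,0,0,0,0,0],
    [0,0,0,0,0,0],
    [0,0,0,0,0,0],
    [0,0,0,0,0,0],
    [0,0,0,0,0,0]
  ]
}}

```text
time: 14.47
tcp_pos: [0.5158, 0.2134, 0.0332]
tcp_rot: [-0.198, 0.795, 0.459, 0.345]
contact_force: [1.4, -0.2, 0.8]
finger_gap: 0.0331
```

>>> {"name": "move_arm", "arguments": {
  "steps": [
    [14.6,0,-13.6,0,0,0],
    [14.6,0,-13.6,0,0,0],
    [14.6,0,-13.6,0,0,0],
    [14.6,0,-13.6,0,0,0],
    [14.6,0,-13.6,0,0,0]
  ]
}}

```text
time: 14.88
tcp_pos: [0.5149, 0.2135, 0.1292]
tcp_rot: [-0.197, 0.795, 0.46, 0.343]
contact_force: [0.7, 0.1, -1.2]
finger_gap: 0.0334
```

```bash
sed -i 's/g\[170:290,250:320\]=1/g[:]=1/; s/(C\[...,2\]>.0)&/(C[...,2]>.0)\&(np.hypot(L[...,0]*0+((C-T[:3,3]+T[:3,2]*.019)@[1,0,0]),(C-T[:3,3]+T[:3,2]*.019)@[0,1,0])<.024)\&/' meas.py
python3 meas.py
python3 - <<'E'
from go import *
rows(fpose([.49,.14,.42],75)); rows(fpose([.525,-.12,.42],75))
E
```

```text
t 14.8833 [0.5149 0.2135 0.1292] F [ 0.69  0.1  -1.21] gap 0.0334 q [ 1.    0.93 -1.36  2.28  1.33  0.22 -1.78]
2429 grasp pt [0.5079 0.2016 0.1422]
-44 231 [-15.  -14.8 -42.3] [ 18.1  14.3 -36.1]
-36 179 [-15.8 -15.9 -36. ] [ 16.3  16.6 -28. ]
-28 177 [-13.6 -13.5 -27.9] [ 17.6  16.6 -20.1]
-20 194 [-15.3 -15.7 -19.9] [ 12.3  17.  -12.2]
-12 223 [ -9.8 -16.2 -12. ] [17.5 15.9 -4. ]
-4 255 [-15.2 -16.   -4. ] [15.9 16.6  4. ]
4 251 [-14.7 -23.6   4. ] [18.  23.5 11.9]
12 871 [-16.  -23.9  12. ] [18.  23.8 20. ]
20 48 [-12.3 -22.9  20. ] [-5.3 22.8 26.4]
t 14.9333 [0.5159 0.2146 0.1328] F [2.04 0.09 3.3 ] gap 0.0333 q [ 1.    0.93 -1.37  2.28  1.32  0.22 -1.77]
rel mm [ 156.5   11.8 -234.1] deg [ 11.05   0.09 -10.17]
8 x [19.5, 0.5, -29.4] [1.38, 0.01, -1.27]
rel mm [  14.4  172.2 -385.6] deg [ 11.05   0.09 -10.17]
12 x [0.1, 11.5, -33.3] [0.92, 0.01, -0.85]
```

>>> {"name": "move_arm", "arguments": {
  "steps": [
    [-14.6,0,13.6,0,0,0],
    [-14.6,0,13.6,0,0,0],
    [-14.6,0,13.6,0,0,0],
    [-14.6,0,13.6,0,0,0],
    [-13,0,12.2,0,0,0]
  ]
}}

```text
time: 15.35
tcp_pos: [0.5153, 0.2132, 0.0341]
tcp_rot: [-0.198, 0.795, 0.458, 0.344]
contact_force: [-0.6, -0.4, 1.2]
finger_gap: 0.0331
```

>>> {"name": "move_arm", "arguments": {
  "steps": [
    [0,0,0,0,0,0],
    [0,0,0,0,0,0]
  ]
}}

```text
time: 15.52
tcp_pos: [0.5149, 0.214, 0.0355]
tcp_rot: [-0.2, 0.795, 0.458, 0.344]
contact_force: [-0.4, 0.6, -0.3]
finger_gap: 0.0336
```

>>> {"name": "move_arm", "arguments": {
  "steps": [
    [0,0,0,0,0,0],
    [0,0,0,0,0,0],
    [0,0,0,0,0,0],
    [0,0,0,0,0,0]
  ],
  "gripper": 0.45
}}

```text
time: 15.85
tcp_pos: [0.5161, 0.2127, 0.0364]
tcp_rot: [-0.197, 0.795, 0.459, 0.345]
contact_force: [-0.1, -0.2, -0.5]
finger_gap: 0.0505
```

```bash
python3 - <<'E'
from go import *
rows(fpose([.5085,.2020,.0355],60))
E
python3 meas.py
```

```text
t 15.85 [0.5161 0.2127 0.0364] F [-0.08 -0.16 -0.49] gap 0.0505 q [ 0.94  1.19 -1.26  2.29  2.    0.33 -2.22]
rel mm [-9.5 -1.3 10.1] deg [0.17 0.23 0.08]
1 x [-9.5, -1.3, 10.1] [0.17, 0.23, 0.08]
t 15.85 [0.5161 0.2127 0.0364] F [-0.08 -0.16 -0.49] gap 0.0505 q [ 0.94  1.19 -1.26  2.29  2.    0.33 -2.22]
2059 grasp pt [0.5091 0.2008 0.0494]
-52 7 [-13.7 -18.3 -44.9] [  4.2   7.2 -44. ]
-44 283 [-15.1 -20.8 -43.9] [ 17.7  14.4 -36.1]
-36 174 [-15.5 -16.7 -35.6] [ 11.5  14.5 -28.4]
-28 121 [-11.5 -17.3 -27.8] [ 17.3  13.4 -20.1]
-20 188 [-15.1 -15.6 -19.9] [ 12.4  14.4 -12. ]
-12 172 [-14.1 -16.8 -12. ] [18.2 11.3 -4.1]
-4 243 [-14.7 -13.9  -4. ] [18.3 14.1  3.9]
4 174 [-15.1 -17.6   4. ] [17.8  9.6 12. ]
12 697 [-15.8 -17.7  12. ] [18.  15.2 17.7]
```

>>> {"name": "move_arm", "arguments": {
  "steps": [
    [-5.1,0,4.8,0,0,0],
    [-5.1,0,4.8,0,0,0],
    [0,0,0,0,0,0],
    [0,0,0,0,0,0]
  ]
}}

```text
time: 16.23
tcp_pos: [0.5153, 0.2133, 0.0211]
tcp_rot: [-0.199, 0.795, 0.458, 0.344]
contact_force: [0.2, -0.1, 0.3]
finger_gap: 0.0507
```

>>> {"name": "move_arm", "arguments": {
  "steps": [
    [0,0,0,0,0,0],
    [0,0,0,0,0,0],
    [0,0,0,0,0,0],
    [0,0,0,0,0,0],
    [0,0,0,0,0,0]
  ],
  "gripper": 1,
  "newtons": 15
}}

```text
time: 16.65
tcp_pos: [0.5157, 0.2132, 0.0219]
tcp_rot: [-0.198, 0.795, 0.459, 0.344]
contact_force: [0.4, 0.4, -0.4]
finger_gap: 0.0334
```

>>> {"name": "move_arm", "arguments": {
  "steps": [
    [0,0,0,0,0,0],
    [0,0,0,0,0,0],
    [0,0,0,0,0,0]
  ]
}}

```text
time: 16.9
tcp_pos: [0.5157, 0.2131, 0.0218]
tcp_rot: [-0.198, 0.795, 0.459, 0.344]
contact_force: [0.2, 0.4, 0.5]
finger_gap: 0.0333
```

```bash
python3 meas.py
python3 - <<'E'
from go import *
W=fpose([.49,.14,.42],75)
rows(W); rows(fpose([.525,-.12,.42],75),W)
E
```

```text
t 16.9 [0.5157 0.2131 0.0218] F [0.16 0.42 0.51] gap 0.0333 q [ 0.94  1.24 -1.25  2.29  2.04  0.36 -2.23]
2561 grasp pt [0.5088 0.2011 0.0348]
-36 35 [-14.6 -18.2 -30.4] [ 15.8  15.1 -28. ]
-28 286 [-15.5 -15.6 -28. ] [ 17.5  16.6 -20. ]
-20 204 [-15.5 -15.  -19.9] [ 12.3  16.3 -12. ]
-12 154 [-14.2 -15.5 -11.9] [17.8 14.  -4.1]
-4 228 [-15.4 -11.9  -4. ] [17.3 16.6  3.9]
4 247 [-15.3 -22.7   4. ] [17.6 23.5 12. ]
12 384 [-15.1 -23.8  12.1] [18.2 23.9 20. ]
20 230 [-15.4 -22.9  20.1] [16.5 22.8 28. ]
28 793 [-15.9 -15.9  28. ] [18.2 17.5 32.2]
t 16.95 [0.5157 0.2131 0.0217] F [-0.83 -0.04  0.15] gap 0.0334 q [ 0.94  1.24 -1.25  2.29  2.04  0.36 -2.23]
rel mm [ 237.9   11.1 -309.5] deg [ 11.04   0.2  -10.26]
11 x [21.6, 0.3, -28.2] [1.0, 0.02, -0.93]
rel mm [-165.1  101.1 -177. ] deg [-0. -0.  0.]
7 x [-23.6, 14.4, -25.3] [-0.0, -0.0, 0.0]
```

>>> {"name": "move_arm", "arguments": {
  "steps": [
    [14.6,0,-13.6,0,0,0],
    [14.6,0,-13.6,0,0,0],
    [20,0.3,-28,1,0,-1],
    [20,0.3,-28,1,0,-1],
    [20,0.3,-28,1,0,-1]
  ]
}}

```text
time: 17.37
tcp_pos: [0.5107, 0.2017, 0.1032]
tcp_rot: [-0.199, 0.789, 0.474, 0.335]
contact_force: [0.4, -0.6, -1.6]
finger_gap: 0.0332
```

>>> {"name": "move_arm", "arguments": {
  "steps": [
    [20,0.3,-28,1,0,-1],
    [20,0.3,-28,1,0,-1],
    [20,0.3,-28,1,0,-1],
    [20,0.3,-28,1,0,-1],
    [20,0.3,-28,1,0,-1]
  ]
}}

```text
time: 17.78
tcp_pos: [0.499, 0.1778, 0.2157]
tcp_rot: [-0.213, 0.771, 0.509, 0.318]
contact_force: [-0.7, 0.5, -0.2]
finger_gap: 0.0331
```

Run:
```python
from go import *
W=fpose([.49,.14,.42],75)
rows(W); rows(fpose([.525,-.12,.42],75))
```

```text
t 17.7833 [0.499  0.1778 0.2157] F [-0.72  0.45 -0.21] gap 0.0331 q [ 1.21  0.85 -1.57  2.18  0.44  0.48 -0.88]
rel mm [ 118.1    3.7 -152.6] deg [ 5.57  1.93 -5.72]
6 x [20.0, 0.4, -25.2] [0.93, 0.32, -0.95]
rel mm [ -41.   137.4 -312.7] deg [ 5.57  1.93 -5.72]
10 x [-4.2, 12.2, -31.9] [0.56, 0.19, -0.57]
```

>>> {"name": "move_arm", "arguments": {
  "steps": [
    [20,0.4,-25,0.9,0.3,-0.9],
    [20,0.4,-25,0.9,0.3,-0.9],
    [20,0.4,-25,0.9,0.3,-0.9],
    [20,0.4,-25,0.9,0.3,-0.9],
    [20,0.4,-25,0.9,0.3,-0.9]
  ]
}}

```text
time: 18.2
tcp_pos: [0.4944, 0.1608, 0.3452]
tcp_rot: [-0.231, 0.745, 0.543, 0.311]
contact_force: [0.2, -0.1, -1.4]
finger_gap: 0.033
```

Run:
```python
from go import *
W=fpose([.49,.14,.42],75)
rows(W); rows(fpose([.525,-.12,.42],75))
```

```text
t 18.2 [0.4944 0.1608 0.3452] F [ 0.17 -0.07 -1.38] gap 0.033 q [ 1.4   0.45 -1.56  2.   -0.38  0.83 -0.17]
rel mm [ 39.1   1.1 -48.4] deg [ 1.65  1.35 -2.06]
2 x [19.7, 0.6, -24.1] [0.82, 0.67, -1.03]
rel mm [-126.2  113.2 -218.5] deg [ 1.65  1.35 -2.06]
8 x [-15.7, 13.6, -27.6] [0.21, 0.17, -0.26]
```

>>> {"name": "move_arm", "arguments": {
  "steps": [
    [19.7,0.6,-24,0.8,0.6,-1],
    [19.7,0.6,-24,0.8,0.6,-1],
    [-23.6,14.4,-25.3,0,0,0],
    [-23.6,14.4,-25.3,0,0,0],
    [-23.6,14.4,-25.3,0,0,0]
  ]
}}

```text
time: 18.62
tcp_pos: [0.5087, 0.0401, 0.4058]
tcp_rot: [-0.24, 0.73, 0.558, 0.314]
contact_force: [0.1, -0.6, 0.7]
finger_gap: 0.0332
```

Run:
```python
from go import *
W=fpose([.525,-.12,.42],75)
rows(W); rows(fpose([.525,-.12,.09],75),W)
```

```text
t 18.6167 [0.5087 0.0401 0.4058] F [ 0.06 -0.61  0.67] gap 0.0332 q [ 1.5   0.44 -1.43  1.8  -0.4   1.16 -0.01]
rel mm [-92.8  57.6 -99.9] deg [ 0.18  0.4  -0.1 ]
4 x [-23.1, 14.4, -25.0] [0.05, 0.1, -0.02]
rel mm [-241.3    0.   225.1] deg [-0. -0.  0.]
9 x [-26.8, 0.0, 25.0] [-0.0, -0.0, 0.0]
```

>>> {"name": "move_arm", "arguments": {
  "steps": [
    [-23.1,14.4,-25,0,0.1,0],
    [-23.1,14.4,-25,0,0.1,0],
    [-23.1,14.4,-25,0,0.1,0],
    [-23.1,14.4,-25,0,0.1,0],
    [-26.8,0,25,0,0,0]
  ]
}}

```text
time: 19.03
tcp_pos: [0.5339, -0.1141, 0.3735]
tcp_rot: [-0.237, 0.731, 0.553, 0.322]
contact_force: [-0.1, -1.4, -1.1]
finger_gap: 0.033
```

>>> {"name": "move_arm", "arguments": {
  "steps": [
    [-26.8,0,25,0,0,0],
    [-26.8,0,25,0,0,0],
    [-26.8,0,25,0,0,0],
    [-26.8,0,25,0,0,0],
    [-26.8,0,25,0,0,0]
  ]
}}

```text
time: 19.45
tcp_pos: [0.5285, -0.104, 0.1849]
tcp_rot: [-0.243, 0.728, 0.557, 0.318]
contact_force: [0.4, -1.2, -0.1]
finger_gap: 0.0338
```

Run:
```python
from go import *
rows(fpose([.525,-.12,.09],75))
```

```text
t 19.45 [ 0.5285 -0.104   0.1849] F [ 0.43 -1.21 -0.11] gap 0.0338 q [ 1.36  0.83 -1.1   1.82 -0.12  0.99  0.19]
rel mm [-80.8   0.8  71.5] deg [ 0.14 -0.18 -0.15]
3 x [-26.9, 0.3, 23.8] [0.05, -0.06, -0.05]
```

>>> {"name": "move_arm", "arguments": {
  "steps": [
    [-26.9,0.3,23.8,0,0,0],
    [-26.9,0.3,23.8,0,0,0],
    [-26.9,0.3,23.8,0,0,0],
    [0,0,0,0,0,0]
  ]
}}

```text
time: 19.78
tcp_pos: [0.5256, -0.1057, 0.073]
tcp_rot: [-0.247, 0.729, 0.555, 0.316]
contact_force: [-1.5, 0.4, -0.8]
finger_gap: 0.0332
```

```bash
python3 - <<'E'
from go import *
T=T_tool(); d=grab("wrist"); cv2.imwrite("pics/w4.png",d["img"]); C=cloud(d)
hsv=cv2.cvtColor(d["img"],cv2.COLOR_BGR2HSV).astype(int)
near=np.hypot(C[...,0]-.5555,C[...,1]-.008)<.06
b=near&(abs(hsv[...,0]-22)<8)&(hsv[...,1]>90)&(C[...,2]<.04)
P=C[b]; print("brass",len(P),P.min(0).round(4),P.max(0).round(4),((P.min(0)+P.max(0))/2).round(4))
w=near&(hsv[...,1]<50)&(hsv[...,2]>140)&(abs(C[...,2]-.02)<.004); P=C[w]
if len(P): e=cv2.minEnclosingCircle((P[:,:2]*1000).astype(np.float32)); print("plate",np.round(e[0],1),e[1],len(P),P[:,2].mean())
rows(fpose([.5555,.008,.07],75))
E
python3 meas.py
```

```text
t 19.7833 [ 0.5256 -0.1057  0.073 ] F [-1.54  0.36 -0.81] gap 0.0332 q [ 1.3   0.98 -0.99  1.85 -0.03  0.85  0.25]
brass 278 [ 0.5478 -0.0037  0.0211] [0.5664 0.0122 0.0322] [0.5571 0.0042 0.0266]
plate [557.8   6.5] 30.065574645996094 1815 0.02050318876663943
rel mm [ 73.9  -2.6 109.8] deg [-0.09 -0.39 -0.38]
4 x [18.5, -0.6, 27.4] [-0.02, -0.1, -0.1]
t 19.8333 [ 0.5274 -0.1055  0.077 ] F [1.03 1.02 0.95] gap 0.0333 q [ 1.3   0.98 -0.99  1.85 -0.04  0.86  0.25]
2923 grasp pt [ 0.5238 -0.1191  0.0898]
-36 37 [-15.3 -15.5 -29.6] [ 15.9  16.7 -28. ]
-28 318 [-15.7 -15.8 -28. ] [ 17.7  16.6 -20. ]
-20 235 [-15.6 -14.9 -19.9] [ 16.   17.3 -12. ]
-12 228 [-15.5 -15.4 -12. ] [17.4 14.8 -4. ]
-4 281 [-16.  -12.4  -4. ] [18.1 17.6  4. ]
4 325 [-15.8 -23.5   4.1] [17.6 23.3 12. ]
12 417 [-15.3 -23.9  12. ] [17.5 23.8 20. ]
20 280 [-16.  -22.8  20. ] [16.3 22.3 27.9]
28 802 [-16.  -15.7  28.1] [17.8 17.6 32.5]
```

View pics/w4.png

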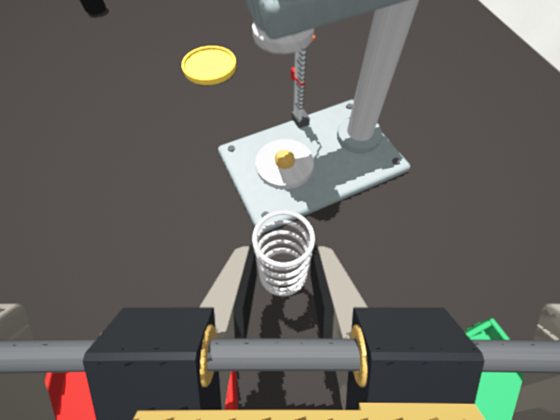

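The picture shows the spring upright in the fingers at (284,245), the brass spigot on the white plate at (285,160) directly ahead, and the ram and head at the top. One still frame measures plate and spring together.

```bash
cat > rel.py <<'E'
from go import *
from meas import spring
def relm(n=2):
    T=T_tool(); d=grab("wrist"); C=cloud(d); hsv=cv2.cvtColor(d["img"],cv2.COLOR_BGR2HSV).astype(int)
    w=(np.hypot(C[...,0]-.557,C[...,1]-.007)<.05)&(hsv[...,1]<50)&(hsv[...,2]>140)&(abs(C[...,2]-.02)<.005); P=C[w]
    e=cv2.minEnclosingCircle((P[:,:2]*1000).astype(np.float32)) if len(P) else ((0,0),0)
    S,L=spring(d,T); gp=T[:3,3]-T[:3,2]*.019; h=T[:3,2].copy();h[2]=0;h/=np.linalg.norm(h); s=T[:3,1]
    q=(S-gp)*1000; Q=np.c_[q@h,q@s,q[:,2]]; Q=Q[(Q[:,2]>-34)&(Q[:,2]<2)&(abs(Q[:,1])<18.5)&(abs(Q[:,0])<20)]
    c=(Q.min(0)+Q.max(0))/2; sc=gp+(h*c[0]+s*c[1])/1000
    print("plate",np.round(e[0],1),round(e[1],1),"spring xy",(sc*1000).round(1),"offs",c.round(1),"bottom z",round((gp[2]*1000+Q[:,2].min()),1),len(P),len(Q))
if __name__=="__main__": relm(); relm(); rows(fpose([.5555,.007,.0695],75))
E
python3 rel.py
```

```text
t 19.8833 [ 0.529  -0.1058  0.0795] F [0.51 0.24 0.25] gap 0.0335 q [ 1.3   0.98 -1.    1.84 -0.04  0.86  0.25]
plate [557.9   6.5] 30.2 spring xy [ 526.5 -118.6   92.4] offs [  1.    0.9 -13.9] bottom z 62.7 1778 1025
plate [557.9   6.5] 30.3 spring xy [ 527.5 -118.7   93.8] offs [  1.3   0.9 -13.7] bottom z 64.4 1778 1035
rel mm [ 70.   -5.7 112.4] deg [ 0.25 -0.22 -0.03]
4 x [17.6, -1.4, 28.1] [0.06, -0.05, -0.01]
```

```bash
cat > tgt.py <<'E'
from go import *
PL=np.array([.5577,.0066,0])
def tg(z,back=0,az=75,pl=PL):
    P=fpose([0,0,0],az); h=P[:3,2].copy(); h[2]=0; h/=np.linalg.norm(h); s=P[:3,1]
    return fpose(pl+[0,0,z]-h*(.0011+back)-s*.0007,az)
E
python3 - <<'E'
from tgt import *
rows(tg(.0675,.05)); rows(tg(.0675),tg(.0675,.05))
E
```

```text
t 19.9833 [ 0.5304 -0.1066  0.0815] F [-0.27 -0.21  0.46] gap 0.0335 q [ 1.3   0.97 -1.    1.84 -0.04  0.86  0.25]
rel mm [34.  -4.  76.4] deg [ 0.25 -0.22 -0.03]
3 x [11.4, -1.3, 25.5] [0.08, -0.07, -0.01]
rel mm [34.1  0.  36.6] deg [-0. -0.  0.]
2 x [17.0, 0.0, 18.3] [-0.0, -0.0, 0.0]
```

>>> {"name": "move_arm", "arguments": {
  "steps": [
    [8.5,-1,19.1,0.1,0,0],
    [8.5,-1,19.1,0.1,0,0],
    [8.5,-1,19.1,0,0,0],
    [8.5,-1,19.1,0,0,0],
    [0,0,0,0,0,0]
  ]
}}

```text
time: 20.4
tcp_pos: [0.5459, -0.0249, 0.0548]
tcp_rot: [-0.245, 0.725, 0.559, 0.317]
contact_force: [-0.7, 0.1, -0.3]
finger_gap: 0.0334
```

>>> {"name": "move_arm", "arguments": {
  "steps": [
    [0,0,0,0,0,0],
    [0,0,0,0,0,0]
  ]
}}

```text
time: 20.57
tcp_pos: [0.5471, -0.0305, 0.0536]
tcp_rot: [-0.243, 0.728, 0.557, 0.318]
contact_force: [-0.4, 0.4, -0.5]
finger_gap: 0.033
```

Run:
```python
from tgt import *
import rel
rel.relm(); rows(tg(.0675,.05)); rows(tg(.0675))
```

```text
t 20.5667 [ 0.5471 -0.0305  0.0536] F [-0.41  0.44 -0.52] gap 0.033 q [ 1.19  1.   -0.99  1.91 -0.04  0.69  0.2 ]
plate [557.7   7.2] 30.0 spring xy [544.4 -43.4  66.6] offs [  0.8   0.8 -13.8] bottom z 37.0 1854 1036
rel mm [ 2.2 -0.1  0.5] deg [ 0.12 -0.13 -0.12]
1 x [2.2, -0.1, 0.5] [0.12, -0.13, -0.12]
rel mm [36.2 -0.2 37.1] deg [ 0.12 -0.13 -0.12]
2 x [18.1, -0.1, 18.6] [0.06, -0.07, -0.06]
```

>>> {"name": "move_arm", "arguments": {
  "steps": [
    [12,-0.1,12.4,0,0,0],
    [12,-0.1,12.4,0,0,0],
    [12,-0.1,12.4,0,0,0],
    [0,0,0,0,0,0],
    [0,0,0,0,0,0]
  ]
}}

```text
time: 21.03
tcp_pos: [0.5595, 0.0203, 0.0539]
tcp_rot: [-0.244, 0.727, 0.557, 0.317]
contact_force: [0.6, -0.3, -1.1]
finger_gap: 0.0333
```

Run:
```python
from tgt import *
import rel
rel.relm(); rows(tg(.0675)); rows(tg(.0500))
d=grab("side"); p=proj(d,[.5577,.007,.05])[0]; print(p)
x,y=p.astype(int); im=d["img"][y-70:y+50,x-80:x+80]
w=grab("wrist")["img"]
c=np.hstack([cv2.resize(im,(440,330)),cv2.resize(w,(440-80,330))]); cv2.imwrite("pics/c5.png",c)
```

```text
t 21.0333 [0.5595 0.0203 0.0539] F [ 0.64 -0.3  -1.13] gap 0.0333 q [ 1.11  0.99 -1.    1.94 -0.06  0.61  0.15]
plate [557.4   6.9] 30.1 spring xy [557.    7.6  66.8] offs [  1.    0.9 -13.6] bottom z 37.6 690 1026
rel mm [ 0.7  0.7 -0.7] deg [ 0.05 -0.17 -0.18]
1 x [0.7, 0.7, -0.7] [0.05, -0.17, -0.18]
rel mm [-12.1   0.7  11.2] deg [ 0.05 -0.17 -0.18]
1 x [-12.1, 0.7, 11.2] [0.05, -0.17, -0.18]
[272.90810257 213.06227034]
```

View pics/c5.png

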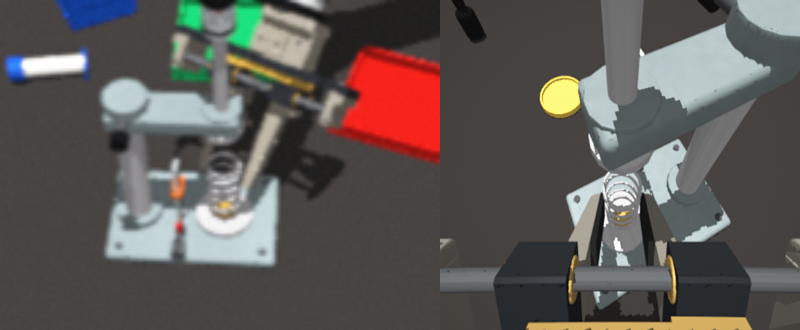

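Aligned: the spring (over the plate at left crop 222,180) sits at (557.0, 7.6) against the plate at (557.4, 6.9) mm. I lower it.

>>> {"name": "move_arm", "arguments": {
  "steps": [
    [-3.1,0.1,2.9,0,0,0],
    [-3.1,0.1,2.9,0,0,0],
    [-3.1,0.1,2.9,0,0,0],
    [-3,0.1,2.8,0,0,0],
    [0,0,0,0,0,0]
  ]
}}

```text
time: 21.6
tcp_pos: [0.5593, 0.0207, 0.0357]
tcp_rot: [-0.245, 0.728, 0.557, 0.317]
contact_force: [-0.8, -0.9, 1.4]
finger_gap: 0.0331
```

Run:
```python
from tgt import *
import rel
rel.relm(); rows(tg(.0500))
```

```text
t 21.6 [0.5593 0.0207 0.0357] F [-0.76 -0.92  1.44] gap 0.0331 q [ 1.1   1.02 -0.98  1.94 -0.05  0.59  0.16]
plate [557.5   7. ] 29.8 spring xy [555.8   7.2  48.6] offs [ -0.    0.  -13.9] bottom z 18.9 774 2001
rel mm [-0.4  1.3 -1.7] deg [-0.06 -0.25 -0.2 ]
1 x [-0.4, 1.3, -1.7] [-0.06, -0.25, -0.2]
```

>>> {"name": "move_arm", "arguments": {
  "steps": [
    [0,0,0,0,0,0],
    [0,0,0,0,0,0],
    [0,0,0,0,0,0],
    [0,0,0,0,0,0],
    [0,0,0,0,0,0]
  ],
  "gripper": 0.4
}}

```text
time: 22.07
tcp_pos: [0.5595, 0.0209, 0.0367]
tcp_rot: [-0.244, 0.728, 0.557, 0.317]
contact_force: [-0.3, -0.1, -0.3]
finger_gap: 0.0554
```

>>> {"name": "move_arm", "arguments": {
  "steps": [
    [-12,0,-12.4,0,0,0],
    [-12,0,-12.4,0,0,0],
    [-18,0,-18.6,0,0,0],
    [-18,0,-18.6,0,0,0],
    [-18,0,-18.6,0,0,0]
  ]
}}

```text
time: 22.48
tcp_pos: [0.5299, -0.0884, 0.0341]
tcp_rot: [-0.245, 0.727, 0.557, 0.317]
contact_force: [0.8, -0.1, 0.6]
finger_gap: 0.055
```

Run:
```python
from tgt import *
T=T_tool(); d=grab("wrist"); C=cloud(d)
g=(np.hypot(C[...,0]-.5577,C[...,1]-.007)<.026)&(C[...,2]>.024)&(C[...,2]<.1)
for lo in range(24,90,8):
    k=C[g&(C[...,2]*1000>=lo)&(C[...,2]*1000<lo+8)]*1000
    if len(k)>5: print(lo,len(k),((k.min(0)+k.max(0))/2).round(1),np.ptp(k,axis=0).round(1))
s=grab("side"); x,y=proj(s,[.5577,.007,.05])[0].astype(int)
cv2.imwrite("pics/c6.png",np.hstack([cv2.resize(s["img"][y-70:y+50,x-80:x+80],(440,330)),cv2.resize(d["img"],(360,330))]))
rows(fpose([.52,-.12,.20],75));
```

```text
t 22.4833 [ 0.5299 -0.0884  0.0341] F [ 0.75 -0.05  0.63] gap 0.055 q [ 1.26  1.04 -0.96  1.87 -0.01  0.77  0.27]
24 405 [555.8   7.7  28. ] [31.3 33.4  8. ]
32 165 [559.    7.5  36. ] [29.3 33.5  8. ]
40 168 [553.6   7.6  44. ] [27.2 33.4  8. ]
48 122 [558.    7.7  51.9] [30.5 33.3  7.8]
56 197 [556.1   6.3  60. ] [32.2 31.9  7.9]
64 173 [556.7   9.8  68. ] [33.1 29.   7.9]
72 469 [556.4   7.6  76. ] [33. 34.  8.]
80 134 [556.5   6.5  80.8] [32.7 33.1  1.5]
rel mm [ 102.8   -3.6 -116. ] deg [ 0.29 -0.06 -0.45]
5 x [20.5, -0.7, -23.2] [0.06, -0.01, -0.09]
```

View pics/c6.png

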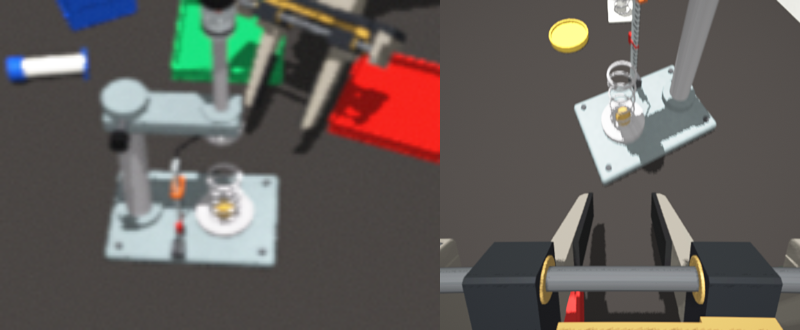

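The spring stands upright on the spigot at (556.4, 7.6), its top at 82 mm, and the fingers are clear. Next: up, close the fingers, and go over the knob pointing straight down.

Run:
```python
from tgt import *
A=fpose([.53,-.13,.40],75); B=pose([.557,.007,.40],75,0)@FL
rows(A); rows(B,A)
```

```text
t 22.5833 [ 0.5307 -0.0931  0.0328] F [-0.25  0.27  0.11] gap 0.0552 q [ 1.26  1.04 -0.95  1.86 -0.01  0.77  0.27]
rel mm [ 244.4    8.2 -257.4] deg [ 0.29 -0.06 -0.45]
10 x [24.4, 0.9, -25.8] [0.03, -0.01, -0.04]
rel mm [95.  -9.4 82.9] deg [  0. -47.   0.]
7 x [17.3, -1.3, 6.6] [0.0, -6.71, 0.0]
```

>>> {"name": "move_arm", "arguments": {
  "steps": [
    [24.4,0.9,-25.8,0,0,0],
    [24.4,0.9,-25.8,0,0,0],
    [24.4,0.9,-25.8,0,0,0],
    [24.4,0.9,-25.8,0,0,0],
    [24.4,0.9,-25.8,0,0,0]
  ]
}}

```text
time: 23.0
tcp_pos: [0.5317, -0.0989, 0.213]
tcp_rot: [-0.245, 0.727, 0.558, 0.317]
contact_force: [1.4, -0.8, -0.4]
finger_gap: 0.0553
```

>>> {"name": "move_arm", "arguments": {
  "steps": [
    [24.4,0.9,-25.8,0,0,0],
    [24.4,0.9,-25.8,0,0,0],
    [24.4,0.9,-25.8,0,0,0],
    [24.4,0.9,-25.8,0,0,0],
    [24.4,0.9,-25.8,0,0,0]
  ],
  "gripper": 1
}}

```text
time: 23.42
tcp_pos: [0.5333, -0.1115, 0.39]
tcp_rot: [-0.245, 0.727, 0.558, 0.317]
contact_force: [0.4, -0.8, -0.3]
finger_gap: 0.0238
```

>>> {"name": "move_arm", "arguments": {
  "steps": [
    [17.3,-1.3,6.6,0,-6.7,0],
    [17.3,-1.3,6.6,0,-6.7,0],
    [17.3,-1.3,6.6,0,-6.7,0],
    [17.3,-1.3,6.6,0,-6.7,0],
    [17.3,-1.3,6.6,0,-6.7,0]
  ]
}}

```text
time: 23.83
tcp_pos: [0.5508, -0.0237, 0.4106]
tcp_rot: [-0.07, 0.788, 0.604, 0.093]
contact_force: [0.3, 1.0, 0.2]
finger_gap: 0.0008
```

>>> {"name": "move_arm", "arguments": {
  "steps": [
    [17.3,-1.3,6.6,0,-6.7,0],
    [17.3,-1.3,6.6,0,-6.7,0],
    [0,0,0,0,0,0],
    [0,0,0,0,0,0]
  ]
}}

```text
time: 24.17
tcp_pos: [0.5565, 0.0197, 0.4024]
tcp_rot: [-0.003, 0.789, 0.615, 0.002]
contact_force: [-0.1, -0.5, -0.3]
finger_gap: 0.0003
```

Run:
```python
from tgt import *
rows(pose([.557,.007,.36],75,0)@FL)
T=T_tool(); d=grab("wrist"); C=cloud(d)
g=(np.hypot(C[...,0]-.557,C[...,1]-.007)<.03)&(C[...,2]>.30)&(C[...,2]<.345)
P=C[g]; print(len(P),P.min(0).round(4),P.max(0).round(4),((P.min(0)+P.max(0))/2).round(4))
g&=C[...,2]>.328; P=C[g]; print(len(P),((P.min(0)+P.max(0))/2).round(4),np.ptp(P,axis=0).round(3))
```

```text
t 24.1667 [0.5565 0.0197 0.4024] F [-0.11 -0.54 -0.32] gap 0.0003 q [ 0.72  0.34 -1.07  1.49  0.3   1.48 -0.59]
rel mm [-12.4   3.6  42.3] deg [-0.13 -0.36  0.85]
2 x [-6.2, 1.8, 21.2] [-0.07, -0.18, 0.42]
1193 [ 0.5404 -0.0099  0.3005] [0.5753 0.0251 0.3357] [0.5579 0.0076 0.3181]
1032 [0.5577 0.0075 0.3318] [0.035 0.035 0.008]
```

>>> {"name": "move_arm", "arguments": {
  "steps": [
    [-4,1,19,0,-0.1,0.2],
    [-4,1,19,0,-0.1,0.2],
    [-4,1,17,0,-0.1,0.2],
    [0,0,0,0,0,0],
    [0,0,0,0,0,0]
  ]
}}

```text
time: 24.63
tcp_pos: [0.5568, -0.0042, 0.3464]
tcp_rot: [-0.002, 0.798, 0.602, -0.001]
contact_force: [0.0, 0.6, 0.6]
finger_gap: 0.0006
```

Run:
```python
from tgt import *
rows(pose([.5577,.0075,.333],75,0)@FL)
```

```text
t 24.6333 [ 0.5568 -0.0042  0.3464] F [0.04 0.56 0.59] gap 0.0006 q [ 0.75  0.37 -1.05  1.58  0.32  1.38 -0.61]
rel mm [11.5 -2.3 13.4] deg [-0.26 -0.03 -0.93]
1 x [11.5, -2.3, 13.4] [-0.26, -0.03, -0.93]
```

>>> {"name": "move_arm", "arguments": {
  "steps": [
    [5.8,-1.2,0,-0.1,0,-0.4],
    [5.7,-1.1,0,-0.1,0,-0.4],
    [0,0,0,0,0,0],
    [0,0,0,0,0,0],
    [0,0,0,0,0,0]
  ]
}}

```text
time: 25.05
tcp_pos: [0.5583, 0.0105, 0.3475]
tcp_rot: [0.001, 0.793, 0.61, 0.001]
contact_force: [-0.1, -0.7, -1.0]
finger_gap: 0.0004
```

Run:
```python
from tgt import *
rows(pose([.5577,.0075,.333],75,0)@FL)
```

```text
t 25.05 [0.5583 0.0105 0.3475] F [-0.13 -0.68 -1.01] gap 0.0004 q [ 0.73  0.37 -1.05  1.58  0.33  1.38 -0.62]
rel mm [-3.   0.2 14.5] deg [ 0.1  -0.02  0.16]
1 x [-3.0, 0.2, 14.5] [0.1, -0.02, 0.16]
```

>>> {"name": "move_arm", "arguments": {
  "steps": [
    [-1.5,0,5,0,0,0],
    [-1,0,5,0,0,0],
    [0,0,5,0,0,0],
    [0,0,7,0,0,0],
    [0,0,7,0,0,0]
  ]
}}

```text
time: 25.47
tcp_pos: [0.5573, 0.0076, 0.3171]
tcp_rot: [0.0, 0.793, 0.61, 0.0]
contact_force: [0.8, 0.1, 0.3]
finger_gap: 0.0005
```

>>> {"name": "move_arm", "arguments": {
  "steps": [
    [0,0,7,0,0,0],
    [0,0,7,0,0,0],
    [0,0,7,0,0,0],
    [0,0,7,0,0,0],
    [0,0,7,0,0,0]
  ]
}}

```text
time: 25.88
tcp_pos: [0.5574, 0.0077, 0.2824]
tcp_rot: [0.0, 0.793, 0.61, 0.0]
contact_force: [-1.6, -0.4, 2.0]
finger_gap: 0.0004
```

Run:
```python
from tgt import *
rows(pose([.5577,.0075,.265],75,0)@FL)
```

```text
t 25.8833 [0.5574 0.0077 0.2824] F [-1.6  -0.39  2.  ] gap 0.0004 q [ 0.71  0.42 -1.03  1.68  0.37  1.26 -0.65]
rel mm [-0.1  0.3 17.4] deg [ 0.04 -0.01  0.13]
1 x [-0.1, 0.3, 17.4] [0.04, -0.01, 0.13]
```

>>> {"name": "move_arm", "arguments": {
  "steps": [
    [0,0,5,0,0,0],
    [0,0,5,0,0,0],
    [0,0,5,0,0,0],
    [0,0,4,0,0,0],
    [0,0,3,0,0,0]
  ]
}}

```text
time: 26.3
tcp_pos: [0.5574, 0.0077, 0.2606]
tcp_rot: [0.0, 0.793, 0.61, 0.0]
contact_force: [-2.0, -0.9, 2.5]
finger_gap: 0.0004
```

>>> {"name": "move_arm", "arguments": {
  "steps": [
    [0,0,2,0,0,0],
    [0,0,0,0,0,0],
    [0,0,0,0,0,0]
  ]
}}

```text
time: 26.55
tcp_pos: [0.5576, 0.0078, 0.259]
tcp_rot: [0.0, 0.793, 0.61, 0.001]
contact_force: [-0.4, -0.4, 1.7]
finger_gap: 0.0006
```

```bash
cat > f.py <<'E'
from go import *
F=[]
for _ in range(3):
    bot.get_image("top"); q=bot.state(); F.append(q["contact_force"][2])
print("Fz",np.round(F,2),q["tcp_pos"].round(4))
E
python3 f.py
```

```text
t 26.55 [0.5576 0.0078 0.259 ] F [-0.4  -0.36  1.66] gap 0.0006 q [ 0.7   0.44 -1.01  1.71  0.39  1.21 -0.67]
Fz [1.19 2.46 1.16] [0.5577 0.0078 0.2592]
```

>>> {"name": "move_arm", "arguments": {
  "steps": [
    [0,0,2,0,0,0],
    [0,0,2,0,0,0],
    [0,0,2,0,0,0],
    [0,0,0,0,0,0],
    [0,0,0,0,0,0]
  ]
}}

```text
time: 27.12
tcp_pos: [0.5578, 0.0079, 0.253]
tcp_rot: [0.0, 0.793, 0.61, 0.001]
contact_force: [0.3, 0.2, 1.6]
finger_gap: 0.0003
```

```bash
python3 f.py
```

```text
t 27.1167 [0.5578 0.0079 0.253 ] F [0.25 0.17 1.61] gap 0.0003 q [ 0.7   0.44 -1.01  1.72  0.4   1.2  -0.67]
Fz [1.27 1.92 0.96] [0.5578 0.0078 0.2531]
```

Run:
```python
from tgt import *
s=grab("side"); x,y=proj(s,[.5577,.007,.12])[0].astype(int)
x0,y0=x-90,y-110; np.save("side_press.npy",s["img"])
cv2.imwrite("pics/c7.png",cv2.resize(s["img"][y0:y0+200,x0:x0+190],None,fx=3,fy=3,interpolation=cv2.INTER_CUBIC)); print(x0,y0)
C=cloud(s)
g=(np.hypot(C[...,0]-.5577,C[...,1]-.007)<.03)&(C[...,2]>.024)&(C[...,2]<.145)
for lo in range(24,145,8):
    k=C[g&(C[...,2]*1000>=lo)&(C[...,2]*1000<lo+8)]*1000
    if len(k)>5: print(lo,len(k),((k.min(0)+k.max(0))/2).round(1),np.ptp(k,axis=0).round(1))
```

```text
t 27.2667 [0.5578 0.0078 0.2531] F [0.38 0.15 0.96] gap 0.0001 q [ 0.7   0.44 -1.01  1.72  0.4   1.2  -0.67]
182 86
24 40 [551.5  10.   28.1] [40.2 32.2  7.7]
32 11 [562.8   8.5  35.9] [18.3 29.4  6.7]
40 15 [551.1   7.5  43.9] [22.9 32.   7.5]
48 12 [560.3   8.8  51.9] [23.4 31.8  7.2]
56 9 [544.5   9.4  58.4] [10.4 32.3  3.8]
64 8 [556.3  13.2  68.7] [26.5 18.2  5.6]
72 13 [553.7  14.1  76.1] [29.1 18.5  7.5]
80 7 [555.6  20.1  81.8] [26.6  8.8  3.3]
88 17 [556.9   7.1  94.1] [39.7 38.9  3.6]
96 107 [556.9   6.9  99.9] [40.4 39.6  7.7]
104 7 [555.4  10.8 106.7] [10.3  4.3  5.1]
112 12 [555.5  10.5 115.8] [11.   8.4  7.2]
120 10 [555.2  10.8 124.6] [10.7  5.   5.6]
128 9 [554.8  11.5 132.7] [10.1  7.7  6.2]
136 10 [555.   10.4 139.2] [9.6 6.8 6.4]
```

View pics/c7.png

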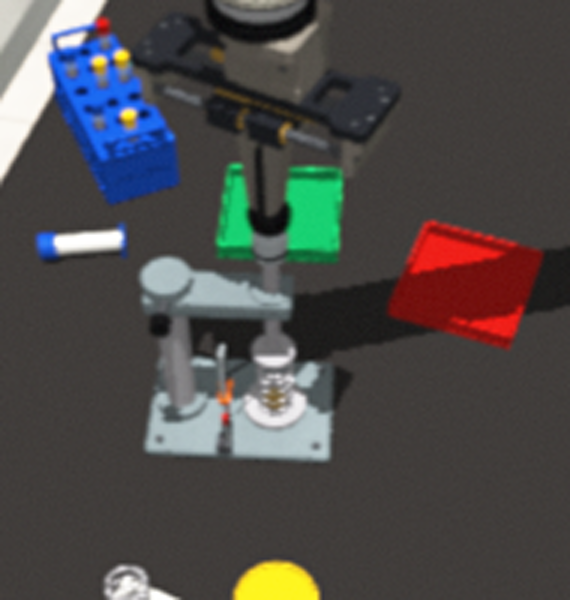

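Run:
```python
from h import *
def st(d,lab):
    C=cloud(d); r=np.hypot(C[...,0]-.5565,C[...,1]-.007)
    V=d["img"].max(2)
    for nm,m in(("foot ring",(r>.010)&(r<.021)&(C[...,2]>.085)&(C[...,2]<.157)),("dark r<.025",(r<.025)&(V<70)&(C[...,2]>.19)&(C[...,2]<.345)),("all r<.022 z>.19",(r<.022)&(C[...,2]>.185)&(C[...,2]<.34))):
        z=C[m][:,2]*1000
        if len(z): print(lab,nm,len(z),np.histogram(z,bins=np.arange(80,350,10))[0].tolist(),np.percentile(z,[2,50,98]).round(1))
z=np.load("side0.npz"); st({k:z[k] for k in z},"before")
st(grab("side"),"now"); st(grab("wrist"),"wr")
```

```text
before foot ring 32 [0, 0, 0, 0, 0, 0, 7, 25, 0, 0, 0, 0, 0, 0, 0, 0, 0, 0, 0, 0, 0, 0, 0, 0, 0, 0] [148.  153.7 156.7]
before dark r<.025 187 [0, 0, 0, 0, 0, 0, 0, 0, 0, 0, 0, 0, 0, 0, 0, 0, 0, 0, 0, 0, 4, 0, 0, 20, 58, 105] [307.9 331.3 335. ]
before all r<.022 z>.19 452 [0, 0, 0, 0, 0, 0, 0, 0, 0, 0, 5, 14, 12, 14, 16, 14, 18, 17, 18, 7, 37, 38, 54, 24, 59, 105] [193.7 302.2 334.4]
now foot ring 97 [0, 80, 17, 0, 0, 0, 0, 0, 0, 0, 0, 0, 0, 0, 0, 0, 0, 0, 0, 0, 0, 0, 0, 0, 0, 0] [ 93.2  98.7 101.2]
now dark r<.025 223 [0, 0, 0, 0, 0, 0, 0, 0, 0, 0, 0, 0, 0, 0, 4, 6, 0, 3, 33, 66, 22, 14, 17, 15, 18, 20] [230.4 279.6 340.2]
now all r<.022 z>.19 557 [0, 0, 0, 0, 0, 0, 0, 0, 0, 0, 6, 14, 13, 5, 23, 37, 52, 5, 40, 72, 39, 36, 51, 49, 52, 63] [194.2 283.4 339. ]
wr foot ring 250 [0, 241, 9, 0, 0, 0, 0, 0, 0, 0, 0, 0, 0, 0, 0, 0, 0, 0, 0, 0, 0, 0, 0, 0, 0, 0] [ 94.   98.6 100.1]
wr dark r<.025 2577 [0, 0, 0, 0, 0, 0, 0, 0, 0, 0, 0, 0, 0, 0, 15, 35, 0, 2, 275, 654, 104, 125, 143, 179, 282, 701] [260.1 305.5 340. ]
wr all r<.022 z>.19 5823 [0, 0, 0, 0, 0, 0, 0, 0, 0, 0, 23, 28, 0, 0, 78, 188, 175, 15, 297, 717, 313, 399, 510, 651, 903, 1526] [229.5 313.1 339.7]
```

Run:
```python
from h import *
s=grab("side"); T=T_tool()
for p in([*T[:3,3]],[.5577,.0075,.278],[.5577,.0075,.256],[.5577,.0075,.333]): print(np.round(p,3),proj(s,p).round(1))
x,y=proj(s,T[:3,3])[0].astype(int)
a=cv2.resize(s["img"][y-45:y+35,x-40:x+40],(400,400),interpolation=cv2.INTER_CUBIC)
for p,c in((T[:3,3],(0,0,255)),([.5577,.0075,.278],(0,255,255))):
    q=((proj(s,p)[0]-[x-40,y-45])*5).astype(int); cv2.circle(a,(int(q[0]),int(q[1])),4,c,1)
w=grab("wrist"); u=w["img"][120:420,130:430]; b=cv2.resize(u,(400,400))
q=((proj(w,T[:3,3])[0]-[130,120])*4/3).astype(int); print(q); cv2.circle(b,(int(q[0]),int(q[1])),5,(0,0,255),1)
cv2.imwrite("pics/c8.png",np.hstack([a,b]))
```

```text
[0.558 0.008 0.253] [[271.1 161.4]]
[0.558 0.008 0.278] [[270.9 153.8]]
[0.558 0.008 0.256] [[271.1 160.5]]
[0.558 0.008 0.333] [[270.3 135.8]]
[202 167]
```

View pics/c8.png

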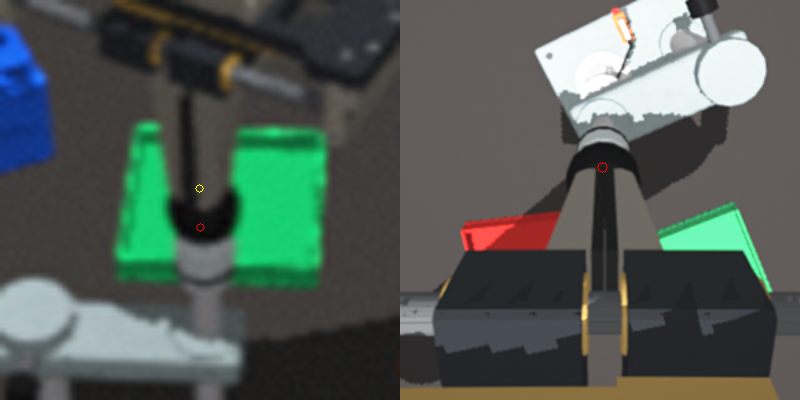

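The left crop shows the closed fingertips resting on the knob, about 15 mm higher than the nominal TCP mark. The foot at about 93 mm has travelled about 55–60 mm and has not reached the spring, so the 1.5 N is just the return force. I keep lowering and watch the force.

>>> {"name": "move_arm", "arguments": {
  "steps": [
    [0,0,2,0,0,0],
    [0,0,2,0,0,0],
    [0,0,2,0,0,0],
    [0,0,2,0,0,0],
    [0,0,0,0,0,0]
  ]
}}

```text
time: 27.93
tcp_pos: [0.5575, 0.0077, 0.2446]
tcp_rot: [0.0, 0.793, 0.61, 0.0]
contact_force: [0.8, -0.2, 1.0]
finger_gap: 0.0003
```

```bash
python3 f.py
```

```text
t 27.9333 [0.5575 0.0077 0.2446] F [ 0.75 -0.25  0.99] gap 0.0003 q [ 0.69  0.45 -1.    1.73  0.41  1.19 -0.68]
Fz [0.96 2.22 1.65] [0.5575 0.0078 0.245 ]
```

>>> {"name": "move_arm", "arguments": {
  "steps": [
    [0,0,2,0,0,0],
    [0,0,2,0,0,0],
    [0,0,2,0,0,0],
    [0,0,0,0,0,0]
  ]
}}

```text
time: 28.42
tcp_pos: [0.5575, 0.0078, 0.2388]
tcp_rot: [0.0, 0.793, 0.61, 0.0]
contact_force: [0.4, 0.3, 3.1]
finger_gap: 0.0004
```

```bash
cat >> f.py <<'E'
C=cloud(grab("wrist")); r=np.hypot(C[...,0]-.5565,C[...,1]-.007); z=C[(r>.010)&(r<.021)&(C[...,2]>.06)&(C[...,2]<.157)][:,2]*1000
if len(z)>20: print("foot top",np.percentile(z,90).round(1),"low",np.percentile(z,3).round(1))
E
python3 f.py
```

```text
t 28.4167 [0.5575 0.0078 0.2388] F [0.41 0.32 3.13] gap 0.0004 q [ 0.69  0.46 -1.    1.74  0.41  1.18 -0.69]
Fz [3.94 2.46 3.43] [0.5575 0.0078 0.2391]
foot top 86.1 low 80.1
```

>>> {"name": "move_arm", "arguments": {
  "steps": [
    [0,0,1,0,0,0],
    [0,0,1,0,0,0],
    [0,0,1,0,0,0],
    [0,0,1,0,0,0],
    [0,0,1,0,0,0]
  ]
}}

```text
time: 29.03
tcp_pos: [0.5576, 0.0078, 0.2342]
tcp_rot: [0.0, 0.793, 0.61, 0.0]
contact_force: [-0.6, 0.1, 6.3]
finger_gap: 0.0008
```

```bash
python3 f.py
```

```text
t 29.0333 [0.5576 0.0078 0.2342] F [-0.6   0.06  6.33] gap 0.0008 q [ 0.69  0.46 -1.    1.74  0.42  1.17 -0.69]
Fz [5.6  5.25 4.94] [0.5576 0.0078 0.2342]
foot top 82.3 low 76.8
```

>>> {"name": "move_arm", "arguments": {
  "steps": [
    [0,0,2,0,0,0],
    [0,0,2,0,0,0],
    [0,0,2,0,0,0],
    [0,0,2,0,0,0],
    [0,0,1,0,0,0]
  ]
}}

```text
time: 29.65
tcp_pos: [0.5577, 0.0078, 0.2258]
tcp_rot: [0.001, 0.793, 0.61, 0.0]
contact_force: [-2.3, -0.4, 10.6]
finger_gap: 0.0004
```

```bash
python3 f.py
```

```text
t 29.65 [0.5577 0.0078 0.2258] F [-2.29 -0.43 10.62] gap 0.0004 q [ 0.68  0.47 -0.99  1.75  0.43  1.15 -0.7 ]
Fz [11.09  9.52 10.26] [0.5577 0.0078 0.2259]
foot top 76.1 low 72.5
```

>>> {"name": "move_arm", "arguments": {
  "steps": [
    [0,0,2,0,0,0],
    [0,0,2,0,0,0],
    [0,0,1.5,0,0,0],
    [0,0,1,0,0,0],
    [0,0,0,0,0,0]
  ]
}}

```text
time: 30.27
tcp_pos: [0.5577, 0.0078, 0.2198]
tcp_rot: [0.001, 0.793, 0.61, 0.0]
contact_force: [-3.5, -1.2, 14.1]
finger_gap: 0.0004
```

```bash
sed -i 's/range(3)/range(5)/' f.py; python3 f.py
```

```text
t 30.2667 [0.5577 0.0078 0.2198] F [-3.5  -1.24 14.07] gap 0.0004 q [ 0.68  0.47 -0.99  1.76  0.43  1.14 -0.7 ]
Fz [13.92 13.92 13.51 14.79 14.56] [0.5577 0.0078 0.22  ]
foot top 71.3 low 67.8
```

>>> {"name": "move_arm", "arguments": {
  "steps": [
    [0,0,0.6,0,0,0],
    [0,0,0.5,0,0,0],
    [0,0,0,0,0,0],
    [0,0,0,0,0,0],
    [0,0,0,0,0,0]
  ]
}}

```text
time: 30.98
tcp_pos: [0.5577, 0.0078, 0.219]
tcp_rot: [0.001, 0.793, 0.61, 0.0]
contact_force: [-3.4, -0.3, 15.1]
finger_gap: 0.0002
```

>>> {"name": "move_arm", "arguments": {
  "steps": [
    [0,0,0,0,0,0],
    [0,0,0,0,0,0],
    [0,0,0,0,0,0],
    [0,0,0,0,0,0],
    [0,0,0,0,0,0]
  ]
}}

```text
time: 31.4
tcp_pos: [0.5577, 0.0078, 0.219]
tcp_rot: [0.001, 0.793, 0.61, 0.0]
contact_force: [-4.3, -0.6, 14.2]
finger_gap: 0.0008
```

>>> {"name": "move_arm", "arguments": {
  "steps": [
    [0,0,0,0,0,0],
    [0,0,0,0,0,0],
    [0,0,0,0,0,0],
    [0,0,0,0,0,0],
    [0,0,0,0,0,0]
  ]
}}

```text
time: 31.82
tcp_pos: [0.5577, 0.0078, 0.219]
tcp_rot: [0.001, 0.793, 0.61, 0.0]
contact_force: [-3.6, -1.5, 14.3]
finger_gap: 0.0004
```

```bash
python3 f.py
python3 - <<'E'
from tgt import *
d=grab("wrist"); cv2.imwrite("pics/w9.png",d["img"]); np.savez("w9.npz",**{k:d[k] for k in("img","depth","K","E","dist_coeffs")})
hsv=cv2.cvtColor(d["img"],cv2.COLOR_BGR2HSV).astype(int); C=cloud(d)
n=(C[...,0]>.57)&(C[...,0]<.62)&(C[...,1]>.03)&(C[...,1]<.09)
for nm,m in(("orange",n&(abs(hsv[...,0]-10)<5)&(hsv[...,1]>140)),("red",n&((hsv[...,0]<4)|(hsv[...,0]>174))&(hsv[...,1]>140))):
    P=C[m]*1000
    if len(P): print(nm,len(P),P.min(0).round(1),P.max(0).round(1),P.mean(0).round(1))
E
```

```text
t 31.8167 [0.5577 0.0078 0.219 ] F [-3.59 -1.47 14.32] gap 0.0004 q [ 0.68  0.48 -0.99  1.76  0.43  1.14 -0.7 ]
Fz [13.95 14.72 14.3  14.06 15.72] [0.5577 0.0078 0.219 ]
foot top 70.7 low 66.7
t 32.1167 [0.5577 0.0078 0.219 ] F [-3.63 -1.03 14.73] gap 0.0002 q [ 0.68  0.48 -0.99  1.76  0.44  1.14 -0.7 ]
orange 20 [583.3  54.   63.5] [593.   72.7  74.9] [588.1  64.7  65.9]
red 26 [ 5.836e+02  7.060e+01 -3.000e-01] [588.3  76.2  74.5] [585.9  73.3  57.3]
```

>>> {"name": "move_arm", "arguments": {
  "steps": [
    [0,0,-3,0,0,0],
    [0,0,-6,0,0,0],
    [0,0,-8,0,0,0],
    [0,0,-10,0,0,0],
    [0,0,-10,0,0,0]
  ]
}}

```text
time: 32.58
tcp_pos: [0.5571, 0.0076, 0.2545]
tcp_rot: [-0.0, 0.793, 0.61, 0.0]
contact_force: [0.8, -0.1, 0.4]
finger_gap: 0.0005
```

>>> {"name": "move_arm", "arguments": {
  "steps": [
    [0,0,-12,0,0,0],
    [0,0,-12,0,0,0],
    [0,0,-12,0,0,0],
    [0,0,-15,0,0,0],
    [0,0,-20,0,0,0]
  ]
}}

```text
time: 33.0
tcp_pos: [0.5567, 0.0074, 0.3258]
tcp_rot: [-0.0, 0.793, 0.61, -0.0]
contact_force: [-0.2, -0.3, 0.7]
finger_gap: 0.0005
```

>>> {"name": "move_arm", "arguments": {
  "steps": [
    [0,0,-25,0,0,0],
    [0,0,-30,0,0,0],
    [0,0,-30,0,0,0],
    [0,0,-10,0,0,0],
    [0,0,0,0,0,0]
  ]
}}

```text
time: 33.42
tcp_pos: [0.5584, 0.0083, 0.4234]
tcp_rot: [0.002, 0.793, 0.61, 0.002]
contact_force: [-0.2, -0.7, -0.2]
finger_gap: 0.0007
```

Run:
```python
from tgt import *
A=fpose([.53,-.13,.40],75); B=fpose([.53,-.13,.075],75)
rows(A); rows(B,A)
for n in("side",):
    d=grab(n); x,y=proj(d,[.588,.065,.07])[0].astype(int); print(x,y)
    a=cv2.resize(d["img"][y-40:y+30,x-35:x+35],(500,500),interpolation=cv2.INTER_CUBIC); cv2.imwrite("pics/c10.png",a)
    C=cloud(d); g=(np.hypot(C[...,0]-.5565,C[...,1]-.007)<.022)&(C[...,2]>.28)&(C[...,2]<.345); print("knob z top",np.percentile(C[g][:,2],97).round(4))
    hsv=cv2.cvtColor(d["img"],cv2.COLOR_BGR2HSV).astype(int); R_=np.zeros(hsv.shape[:2],bool); R_[y-35:y+25,x-20:x+20]=1
    for nm,m in(("orange",R_&(hsv[...,0]>5)&(hsv[...,0]<18)&(hsv[...,1]>140)),("red",R_&((hsv[...,0]<4)|(hsv[...,0]>172))&(hsv[...,1]>140))):
        v,u=np.nonzero(m); print(nm,len(v),u.mean() if len(u) else 0,v.min() if len(v) else 0,v.max() if len(v) else 0, v.mean() if len(v) else 0)
    ax=np.array([.5577,.0072,0]); c9,s9=np.cos(np.radians(9.5)),np.sin(np.radians(9.5))
    sc=ax+[.040*c9-.043*s9,.040*s9+.043*c9,0]
    for z in(.0681,.0651,.0621,.05): print(z,proj(d,sc+[0,0,z]).round(1))
```

```text
t 33.4167 [0.5584 0.0083 0.4234] F [-0.24 -0.72 -0.25] gap 0.0007 q [ 0.74  0.33 -1.07  1.45  0.29  1.52 -0.58]
rel mm [-127.2    7.9   36.2] deg [ 0.25 46.91  0.25]
7 x [-19.4, 1.2, -1.4] [0.04, 6.7, 0.04]
rel mm [-237.7    0.   221.6] deg [-0. -0.  0.]
9 x [-26.4, 0.0, 24.6] [-0.0, -0.0, 0.0]
256 222
knob z top 0.3345
orange 9 258.22222222222223 219 225 221.44444444444446
red 4 256.25 224 226 225.25
0.0681 [[256.9 220.6]]
0.0651 [[256.9 221.3]]
0.0621 [[257.  221.9]]
0.05 [[257.2 224.5]]
```

View pics/c10.png

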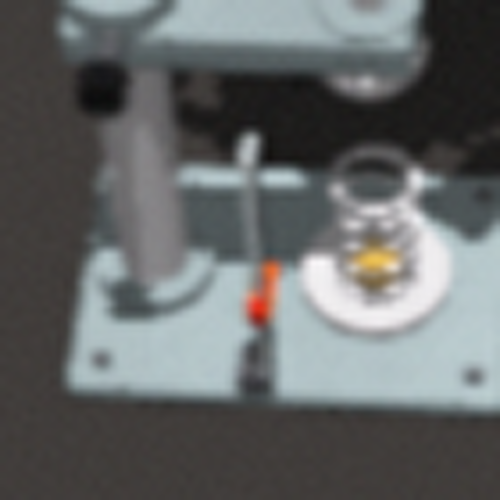

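The ram is back up (knob top 334 mm) and the spring is upright at (375,230). At this angle the rider and the mark are close together, so I return to the side entry pose and read the scale from the wrist camera there.

>>> {"name": "move_arm", "arguments": {
  "steps": [
    [-19.4,1.2,-1.4,0,6.7,0],
    [-19.4,1.2,-1.4,0,6.7,0],
    [-19.4,1.2,-1.4,0,6.7,0],
    [-19.4,1.2,-1.4,0,6.7,0],
    [-19.4,1.2,-1.4,0,6.7,0]
  ]
}}

```text
time: 33.88
tcp_pos: [0.5383, -0.0865, 0.4045]
tcp_rot: [-0.176, 0.759, 0.583, 0.23]
contact_force: [1.6, -0.5, -1.0]
finger_gap: 0.0006
```

>>> {"name": "move_arm", "arguments": {
  "steps": [
    [-19.4,1.2,-1.4,0,6.7,0],
    [-19.4,1.2,-1.4,0,6.7,0],
    [0,0,0,0,0,0],
    [-25.6,0,23.9,0,0,0],
    [-25.6,0,23.9,0,0,0]
  ],
  "gripper": 0.4
}}

```text
time: 34.3
tcp_pos: [0.5325, -0.118, 0.3119]
tcp_rot: [-0.243, 0.728, 0.559, 0.316]
contact_force: [-0.1, -0.1, -0.1]
finger_gap: 0.032
```

>>> {"name": "move_arm", "arguments": {
  "steps": [
    [-25.6,0,23.9,0,0,0],
    [-25.6,0,23.9,0,0,0],
    [-25.6,0,23.9,0,0,0],
    [-25.6,0,23.9,0,0,0],
    [-25.6,0,23.9,0,0,0]
  ]
}}

```text
time: 34.72
tcp_pos: [0.5314, -0.1167, 0.136]
tcp_rot: [-0.243, 0.727, 0.56, 0.314]
contact_force: [0.4, -1.4, 0.1]
finger_gap: 0.0551
```

>>> {"name": "move_arm", "arguments": {
  "steps": [
    [-25.6,0,23.9,0,0,0],
    [-20,0,18,0,0,0],
    [0,0,0,0,0,0],
    [0,0,0,0,0,0],
    [0,0,0,0,0,0]
  ]
}}

```text
time: 35.13
tcp_pos: [0.5332, -0.1178, 0.0783]
tcp_rot: [-0.242, 0.727, 0.56, 0.316]
contact_force: [0.3, -0.3, -0.1]
finger_gap: 0.055
```

Run:
```python
from tgt import *
T=T_tool(); d=grab("wrist"); C=cloud(d); hsv=cv2.cvtColor(d["img"],cv2.COLOR_BGR2HSV).astype(int)
n=(C[...,0]>.565)&(C[...,0]<.62)&(C[...,1]>.03)&(C[...,1]<.10)&(C[...,2]>.02)&(C[...,2]<.12)
for nm,m in(("orange",n&(hsv[...,0]>5)&(hsv[...,0]<18)&(hsv[...,1]>140)),("red",n&((hsv[...,0]<4)|(hsv[...,0]>174))&(hsv[...,1]>140))):
    P=C[m]*1000; v,u=np.nonzero(m)
    if len(P): print(nm,len(P),np.percentile(P,[3,50,97],axis=0).round(1).tolist(),"uv",u.min(),u.max(),v.min(),v.max())
g=(np.hypot(C[...,0]-.5577,C[...,1]-.007)<.026)&(C[...,2]>.03)&(C[...,2]<.1); P=C[g]*1000
print("spring",((P.min(0)+P.max(0))/2).round(1),np.ptp(P,axis=0).round(1))
x,y=proj(d,[.588,.065,.07])[0].astype(int); x=np.clip(x,60,500); y=np.clip(y,60,360); print(x,y)
cv2.imwrite("pics/c11.png",cv2.resize(d["img"][y-60:y+60,x-60:x+60],(600,600),interpolation=cv2.INTER_CUBIC))
rows(tg(.05,.04,pl=np.array([.557,.0076,0]))); rows(tg(.05,pl=np.array([.557,.0076,0])))
```

```text
t 35.1333 [ 0.5332 -0.1178  0.0783] F [ 0.33 -0.26 -0.11] gap 0.055 q [ 1.29  0.97 -0.97  1.82 -0.06  0.88  0.28]
orange 132 [[582.6, 46.7, 61.4], [586.9, 54.9, 64.6], [594.6, 69.3, 65.6]] uv 282 300 76 93
red 52 [[583.6, 54.6, 65.7], [585.2, 69.0, 69.4], [590.6, 74.6, 73.7]] uv 282 294 66 82
spring [557.1   7.6  55.7] [33.9 34.7 51.3]
288 74
rel mm [ 38.4 -10.5 101.7] deg [-0.01  0.17  0.23]
3 x [12.7, -3.5, 33.9] [-0.0, 0.06, 0.08]
rel mm [ 65.7 -10.3 130.9] deg [-0.01  0.17  0.23]
4 x [16.4, -2.6, 32.7] [-0.0, 0.04, 0.06]
```

View pics/c11.png

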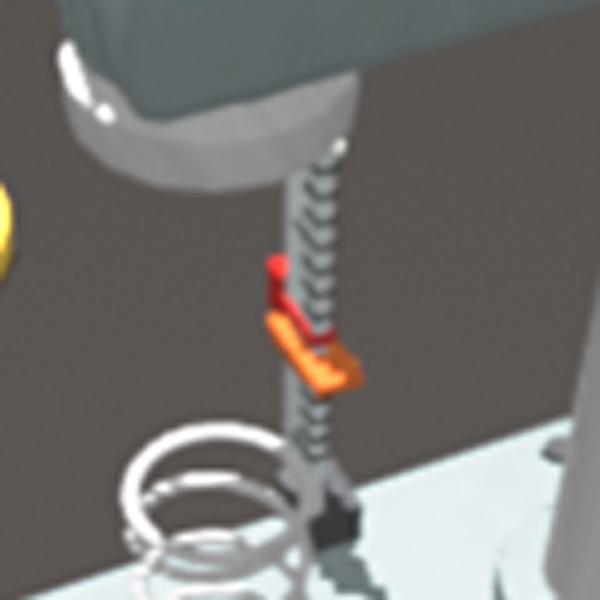

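The rider (orange, crop 310,350) sits clearly below the red mark (290,300). Depth puts its top at about 65 mm against the mark's 68.1 mm. The spring is weak, so it goes in the red tray. I grip it now.

>>> {"name": "move_arm", "arguments": {
  "steps": [
    [12.7,-3.5,33.9,0,0,0],
    [12.7,-3.5,33.9,0,0,0],
    [12.7,-3.5,33.9,0,0,0.2],
    [0,0,0,0,0,0],
    [0,0,0,0,0,0]
  ]
}}

```text
time: 35.6
tcp_pos: [0.5483, -0.0166, 0.0368]
tcp_rot: [-0.243, 0.727, 0.56, 0.315]
contact_force: [0.0, -0.5, -0.1]
finger_gap: 0.0552
```

Run:
```python
from tgt import *
rows(tg(.05,pl=np.array([.557,.0076,0])))
```

```text
t 35.6 [ 0.5483 -0.0166  0.0368] F [ 0.03 -0.51 -0.1 ] gap 0.0552 q [ 1.15  1.01 -0.96  1.92 -0.07  0.66  0.23]
rel mm [26.5  1.6 27.8] deg [-0.2   0.13  0.15]
2 x [13.2, 0.8, 13.9] [-0.1, 0.06, 0.07]
```

>>> {"name": "move_arm", "arguments": {
  "steps": [
    [8.8,0.5,9.3,0,0,0],
    [8.8,0.5,9.3,0,0,0],
    [8.8,0.5,9.3,0,0,0],
    [0,0,0,0,0,0],
    [0,0,0,0,0,0]
  ]
}}

```text
time: 36.02
tcp_pos: [0.5599, 0.0188, 0.0358]
tcp_rot: [-0.243, 0.728, 0.559, 0.315]
contact_force: [0.0, -0.4, -0.1]
finger_gap: 0.0555
```

>>> {"name": "move_arm", "arguments": {
  "steps": [
    [0,0,0,0,0,0],
    [0,0,0,0,0,0],
    [0,0,0,0,0,0],
    [0,0,0,0,0,0],
    [0,0,0,0,0,0]
  ],
  "gripper": 1,
  "newtons": 15
}}

```text
time: 36.43
tcp_pos: [0.5599, 0.0175, 0.0354]
tcp_rot: [-0.243, 0.728, 0.558, 0.315]
contact_force: [-0.0, -0.8, 0.4]
finger_gap: 0.0324
```

>>> {"name": "move_arm", "arguments": {
  "steps": [
    [0,0,0,0,0,0],
    [0,0,0,0,0,0],
    [0,0,0,0,0,0],
    [0,0,0,0,0,0],
    [0,0,0,0,0,0]
  ]
}}

```text
time: 36.85
tcp_pos: [0.5599, 0.0178, 0.0354]
tcp_rot: [-0.243, 0.728, 0.558, 0.315]
contact_force: [0.1, 0.2, 0.1]
finger_gap: 0.0323
```

Run:
```python
from tgt import *
import rel
rel.relm(); T=T_tool(); gp=T[:3,3]-T[:3,2]*.019
U=T.copy(); U[2,3]+=.015; V=U.copy(); h=T[:3,2].copy();h[2]=0;h/=np.linalg.norm(h); V[:3,3]-=h*.14
W=fpose([.405,-.20,.12],75)
rows(U,T); rows(V,U); rows(W,V); rows(fpose([.405,-.20,.0345],75),W)
```

```text
t 36.85 [0.5599 0.0178 0.0354] F [0.14 0.21 0.11] gap 0.0323 q [ 1.09  1.01 -0.96  1.94 -0.08  0.6   0.19]
plate [557.9   6.7] 29.9 spring xy [556.4   4.4  48.4] offs [ -0.   0. -14.] bottom z 18.5 717 2086
rel mm [ 10.9  -0.  -10.3] deg [ 0.  0. -0.]
1 x [10.9, -0.0, -10.3] [0.0, 0.0, -0.0]
rel mm [ -95.7    0.2 -102.2] deg [ 0.  0. -0.]
4 x [-23.9, 0.1, -25.5] [0.0, 0.0, -0.0]
rel mm [ -24.8  -93.5 -109.1] deg [-0.06  0.14 -0.07]
4 x [-6.2, -23.4, -27.3] [-0.01, 0.04, -0.02]
rel mm [-62.5  -0.   58.3] deg [-0. -0.  0.]
3 x [-20.8, -0.0, 19.4] [-0.0, -0.0, 0.0]
```

>>> {"name": "move_arm", "arguments": {
  "steps": [
    [3.7,0,-3.5,0,0,0],
    [3.6,0,-3.4,0,0,0],
    [3.6,0,-3.4,0,0,0],
    [0,0,0,0,0,0],
    [-10,0,-10.7,0,0,0]
  ]
}}

```text
time: 37.32
tcp_pos: [0.5555, 0.0062, 0.0516]
tcp_rot: [-0.243, 0.727, 0.56, 0.315]
contact_force: [1.0, 0.2, -0.3]
finger_gap: 0.0321
```

>>> {"name": "move_arm", "arguments": {
  "steps": [
    [-17,0,-18.2,0,0,0],
    [-23,0.1,-24.5,0,0,0],
    [-23,0.1,-24.5,0,0,0],
    [-22.7,0,-24.3,0,0,0],
    [0,0,0,0,0,0]
  ]
}}

```text
time: 37.73
tcp_pos: [0.5234, -0.1277, 0.0481]
tcp_rot: [-0.239, 0.732, 0.554, 0.315]
contact_force: [0.6, 0.0, -1.9]
finger_gap: 0.0324
```

>>> {"name": "move_arm", "arguments": {
  "steps": [
    [-6.2,-23.4,-27.3,0,0,0],
    [-6.2,-23.4,-27.3,0,0,0],
    [-6.2,-23.4,-27.3,0,0,0],
    [-6.2,-23.4,-27.3,0,0,0],
    [0,0,0,0,0,0]
  ]
}}

```text
time: 38.15
tcp_pos: [0.4047, -0.1929, 0.1071]
tcp_rot: [-0.241, 0.732, 0.555, 0.314]
contact_force: [-0.2, -0.5, -0.8]
finger_gap: 0.0325
```

>>> {"name": "move_arm", "arguments": {
  "steps": [
    [0,0,0,0,0,0],
    [0,0,0,0,0,0]
  ]
}}

```text
time: 38.32
tcp_pos: [0.4084, -0.1871, 0.1071]
tcp_rot: [-0.242, 0.728, 0.558, 0.315]
contact_force: [-0.5, 0.2, -0.2]
finger_gap: 0.0323
```

Run:
```python
from tgt import *
import rel
rel.relm(); 
d=grab("wrist"); C=cloud(d); hsv=cv2.cvtColor(d["img"],cv2.COLOR_BGR2HSV).astype(int)
m=((hsv[...,0]<5)|(hsv[...,0]>175))&(hsv[...,1]>150)&(C[...,2]<.03)&(C[...,2]>-.01)&(C[...,1]<-.1); P=C[m]*1000
if len(P): print("red",len(P),P.min(0).round(),P.max(0).round())
rows(fpose([.405,-.20,.0345],75))
```

```text
t 38.3167 [ 0.4084 -0.1871  0.1071] F [-0.46  0.2  -0.24] gap 0.0323 q [ 1.57  0.88 -1.    1.91 -0.04  1.03  0.42]
plate [557.8   6.2] 30.3 spring xy [ 406.6 -197.9  120.1] offs [  2.9   1.  -13. ] bottom z 92.1 1028 721
red 6682 [ 339. -269.   -1.] [ 477. -117.   23.]
rel mm [-63.1   0.1  57.8] deg [-0.13  0.09 -0.01]
3 x [-21.0, 0.0, 19.2] [-0.04, 0.03, -0.0]
```

>>> {"name": "move_arm", "arguments": {
  "steps": [
    [-15.9,0,14.8,0,0,0],
    [-15.9,0,14.8,0,0,0],
    [-15.9,0,14.8,0,0,0],
    [-12,0,11.2,0,0,0],
    [-4,0,3.7,0,0,0]
  ]
}}

```text
time: 38.83
tcp_pos: [0.408, -0.1848, 0.0181]
tcp_rot: [-0.245, 0.727, 0.558, 0.315]
contact_force: [-1.3, -0.1, 2.0]
finger_gap: 0.0323
```

>>> {"name": "move_arm", "arguments": {
  "steps": [
    [0,0,0,0,0,0],
    [0,0,0,0,0,0],
    [0,0,0,0,0,0],
    [0,0,0,0,0,0]
  ]
}}

```text
time: 39.17
tcp_pos: [0.4088, -0.1871, 0.0209]
tcp_rot: [-0.242, 0.728, 0.559, 0.315]
contact_force: [-0.5, 0.5, -0.1]
finger_gap: 0.0322
```

Run:
```python
from tgt import *
import rel
rel.relm()
```

```text
t 39.1667 [ 0.4088 -0.1871  0.0209] F [-0.54  0.46 -0.11] gap 0.0322 q [ 1.52  1.01 -0.9   1.92  0.03  0.91  0.46]
plate [557.4   6.7] 30.6 spring xy [ 405.4 -198.2   33.9] offs [  2.3  -0.4 -14.4] bottom z 3.1 1352 806
```

Bottom at about 4–5 mm, so it is on the tray floor. I release, retreat backward and upward, and check.

>>> {"name": "move_arm", "arguments": {
  "steps": [
    [0,0,0,0,0,0],
    [0,0,0,0,0,0],
    [0,0,0,0,0,0],
    [0,0,0,0,0,0],
    [0,0,0,0,0,0]
  ],
  "gripper": 0.4
}}

```text
time: 39.63
tcp_pos: [0.4082, -0.187, 0.0202]
tcp_rot: [-0.243, 0.728, 0.558, 0.315]
contact_force: [0.5, 0.9, -0.0]
finger_gap: 0.0551
```

>>> {"name": "move_arm", "arguments": {
  "steps": [
    [0,0,-15,0,0,0],
    [0,0,-20,0,0,0],
    [0,0,-25,0,0,0],
    [0,0,-25,0,0,0],
    [0,0,-15,0,0,0]
  ]
}}

```text
time: 40.05
tcp_pos: [0.3895, -0.2597, 0.0898]
tcp_rot: [-0.241, 0.729, 0.558, 0.315]
contact_force: [0.5, -0.6, -0.6]
finger_gap: 0.055
```

>>> {"name": "move_arm", "arguments": {
  "steps": [
    [0,0,0,0,0,0],
    [0,0,0,0,0,0],
    [0,0,0,0,0,0],
    [0,0,0,0,0,0]
  ]
}}

```text
time: 40.38
tcp_pos: [0.3891, -0.2558, 0.0879]
tcp_rot: [-0.244, 0.728, 0.559, 0.315]
contact_force: [-0.3, -0.1, -1.4]
finger_gap: 0.0551
```

Run:
```python
from tgt import *
T=T_tool(); d=grab("wrist"); C=cloud(d)
g=(np.hypot(C[...,0]-.407,C[...,1]+.197)<.035)&(C[...,2]>.022)&(C[...,2]<.09)
for lo in range(22,80,12):
    k=C[g&(C[...,2]*1000>=lo)&(C[...,2]*1000<lo+12)]*1000
    if len(k)>5: print(lo,len(k),((k.min(0)+k.max(0))/2).round(1),np.ptp(k,axis=0).round(1),k[:,2].max().round(1))
s=grab("side"); C=cloud(s); h=(np.hypot(C[...,0]-.5565,C[...,1]-.007)<.022)&(C[...,2]>.28)&(C[...,2]<.345); print("knob top",np.percentile(C[h][:,2],97).round(4))
g=(C[...,2]>.045)&(C[...,2]<.085)&(C[...,1]<.4)&(C[...,1]>.22)&(C[...,0]>.58)&(C[...,0]<.68)
k,l,st,c=cv2.connectedComponentsWithStats(g.astype(np.uint8))
for i in range(1,k):
    if st[i,4]>15: P=C[l==i]; print("rack",((P.min(0)+P.max(0))/2).round(4))
```

```text
t 40.3833 [ 0.3891 -0.2558  0.0879] F [-0.26 -0.14 -1.42] gap 0.0551 q [ 1.6   0.94 -0.94  1.8   0.01  1.13  0.48]
22 174 [ 406.7 -196.7   28. ] [32.6 33.7 12. ] 34.0
34 181 [ 406.4 -197.    40. ] [32.4 32.7 12. ] 46.0
46 196 [ 406.7 -196.3   52. ] [32.9 33.3 12. ] 58.0
58 378 [ 407.  -196.8   62.1] [33.2 34.2  8.1] 66.2
knob top 0.3346
rack [0.6195 0.2489 0.057 ]
rack [0.63   0.3025 0.0564]
rack [0.6413 0.3553 0.0572]
```

The spring stands upright at (406.7, -196.7), about 7 mm from the tray's centre. The ram is up and the rack has not moved.

```bash
python3 -c "
from rig import bot
print(bot.close_job())"
```

```text
the job is handed in; nothing more can be done
None
```

The spring tested weak and now stands upright and released in the red tray. I handed the job in at about 40 s; no verdict is reported.

- **Placing on the tester:** the spring stood upright over the spigot, about 1 mm off the plate's centre, with the fingers clear of it. Getting there took several regrips in the dish. The first grip was about 20 mm too high, I then turned the gripper half round because the arm had wound up, and the next grip was about 11 mm too high.
- **Press:** I held the knob still for about 1.5 s. Single force readings were noisy, 13.9 to 15.7 N, averaging about 14.6 N. No reading passed 20 N. There was also a sideways force of about 3.5 N, which I did not correct.
- **Rider:** read from close up after the ram rose, its top edge was at about 65 mm, below the red mark at 68.1 mm. That gap of about 3 mm is close to the 2 mm camera calibration, but the picture also showed the rider clearly below the mark.
- **Last checks:** the spring in the tray leans by less than about 1 mm over its height and is about 7 mm from the tray's centre. The knob top is back at about 334 mm. The three rack springs are within 1 mm of where they started. I did not measure the bottles again at the end.
- **Disagreement:** with the gripper closed on the knob, the reported tool point was about 15 mm or more lower than the fingertips looked in the picture. I therefore pressed by force and by the foot height the camera showed, not by the tool position.

I viewed 12 pictures, two over the budget of 10.

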